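# Fit a spring channel nut under a bracket's open slot

## Robot

A 6-joint arm with a two-finger parallel gripper is mounted at the origin on the work surface. World frame = base frame: x ahead of the robot, y to its left, z up, the work surface at z = 0. Lengths are in m, angles in degrees, forces in N, time in s.
With the tool pointing down it reaches from about 0.4 to 0.825 m from the base axis. Payload 7 kg.
Tool frame: the origin (TCP) lies at the very end of the fingers, on their centre line; the grasp point (between the pads) lies behind it (r.grasp_offset is the z of the grasp point in the tool frame, in m); z points along the fingers, y is the direction in which the jaws open and shut (so a half turn about z gives the same grasp; the last joint's range is limited). The gripper opens to 88 mm and grips with 3 to 60 N. Pads are 19 mm wide; open, the fingers measure 130 mm over their backs; the gripper's body (78 mm by 193 mm) begins 47 mm behind the grasp point.
Start: joints at [82.798, 20.546, 0.682, 0, -70.136, -16.507], TCP at [0.271, 0.618, 0.227] pointing down, gripper open.
Joint ranges: [-176.03, 176.03], [-82.01, 121.73], [-58.28, 71.71], [-173.87, 95.51], [-174.79, -0.11], [-173.66, 173.66]. Speed limits (degrees/s): [136.94, 136.94, 172.46, 180, 180, 180].

## Interface

Orientations are given as [roll, pitch, yaw] about the fixed x, y, z axes, in that order (R = Rz(yaw) Ry(pitch) Rx(roll)).
In Python, from plant import r gives the robot as it stands. The module is installed in compiled form; this text tells all that it offers.
- The arm moves only by the tool servo_tool, never from a script. Its argument "targets" is a list of rows, each an object of numbers: "dx", "dy", "dz": the shift along the world's x, y, z in cm; "spin": the turn about the world's z in rad; "grip": the opening in per cent of the stroke, from 0 (shut) to 100 (fully open). A call has exactly 10 rows; each row is the pose to reach, as a shift and turn from the pose commanded when the call began; what a row does not reach only later rows make up. A row lasts 1/12 s, in which the tool goes at most 41.7 mm and 7.16 degrees, less where a joint would pass 70% of its speed; a pose out of reach is approached as far as the arm can. A call with a gripper value outside its range is refused whole. The fingers move at their own pace and stop on an object; "squeeze" is the grip in N (left out, the last holds). Time passes only in rows, so rows that repeat a pose let the fingers close, or fill a call up. It gives the time, the measured TCP pose, the force and the opening at its end, in the units of the state.
- r.get_state(): the state, without advancing time (a new reading comes with each control period).
- r.capture(name): name is "side" or "top"; returns the picture (420x560x3 uint8, blue, green, red); there is no depth.
- r.get_calibration(name): a dict with "K" (3x3 intrinsics, pixels), "extrinsics" (4x4, takes a point from camera to world coordinates). Camera axes: x right, y down, z forward; pixel columns grow to the right and rows downward; lengths in m; the calibration is good to about 2 mm. A picture is of the moment at which its call begins. get_calibration takes no time and is no camera call.
- r.close_job(): hands the job in, once; it reports no verdict.
Trained networks look in the newest picture that a camera, given by its name, has taken for a name from the list of things; names that differ only in an ending like _2 or _b are one class to them, and where a whole thing is asked for, a point or a joint stands for the part that bears it (a point fixed in the world has none). Each returns a list of dicts, best first, with "p" (0 to 1); they miss things now and then, are a little off and sometimes report something else, mostly with a low value. They report only what shows in the picture. A call takes as long as a camera call. They do not tell look-alikes from the thing itself.
- r.cut_out(name, camera): "mask" (420x560 bool, what is visible of it) and "extent" ([left, top, right, bottom] in pixels, round what is visible of it).
The state is a dict: "time_s": time; "joints": joint angles; "qd": joint speeds; "joint_torque": joint torques, N m; "tcp_pos": TCP position; "eef_rot": TCP orientation; "contact_force": force on the tool from outside, world axes, zero at the start; "moment": the same for the moment, N m; "gripper_width": finger opening in m.
Only numpy, scipy, OpenCV 4.12 (cv2) and the standard library are available. Lean on these libraries where they do the work, as an engineer would, in place of code of your own. Each camera call takes 0.05 s, during which the arm holds its last target. There are 200 camera calls.

## Task

Ready the hold-down for the terminal bracket: put the spring channel nut lengthwise through the opening of the bench channel, clear of the bracket, press it down gently and turn it a quarter turn clockwise so it springs up with both grooves caught on the channel lips. Then, holding it upright by its stud, slide it gently along until the stud is fully home against the closed end of the bracket's open slot, and let go. Leave the loose bolt, the spanner and the meter alone.

Things in the scene. Friction and masses are not known exactly. Their poses are not given: they have to be found in the camera images.
- nut: The spring channel nut, standing on its spring on the bench: a steel block 34 mm long (its x), 20 wide (y), 8.5 high, 85 g with its stud (z, up). Origin: centre of the block's underside. Corners (+x,-y) and (-x,+y) are rounded, the others square: in the channel it turns clockwise (from above), jams if turned anticlockwise, and is stopped by the walls about 6 degrees past the quarter turn.
- block_top (a point): centre of the block's top, 8.5 mm above the nut's origin. Two grooves 3 mm deep cross the top along y, 9.5 to 15 mm either side of the middle, to take the lips. Under the block a coil spring, 16 mm across, stands out 12 mm (on the bench the nut's origin is 12 mm up); it pushes 1.5 N when free, 4.5 N with the nut caught, 7 N when solid (pressed in 11.5 mm).
- stud_top (a point): top end of the nut's plain round M10 stud (10 mm across, 58 mm long, up from the middle of the block), on its axis, 66.5 mm above the nut's origin
- rail: Steel strut channel fixed to the bench, open side up: 360 mm long (its x), 41 wide (y), 21 high, ends capped. Origin: centre of its underside. Inside walls 18 mm either side of the middle, inside floor 2.5 mm up. The nut's origin is 8.5 mm above this origin when caught; the nut turns only while it is below 5.5 mm; the spring is solid at 3 mm. Not quite turned, it stays at 5.5 mm or lower.
- opening (a point): middle of the channel's opening, at its top face, 21 mm above the bench. The opening is 22 mm wide, with rounded edges, all along the channel; the lips, 2.5 mm thick, hang down into the channel from its edges (11 to 13.5 mm either side of the middle), their lower edges 14 mm above the bench
- bracket: Steel angle bracket bolted on the channel's top towards its +x end, axes as the channel's; its place along the channel varies. Origin: on the middle line at the channel's top face (21 mm up), where the stud's axis stands when home. Foot 5 mm thick, 40 wide, x = -30 to +100 mm. Bolt head 13.5 mm up at x = +62 mm; upright leg and 96 mm wide terminal panel, x = +95 to +123 mm, top 83 mm over the bench.
- slot_mouth (a point): middle of the mouth of the bracket's open slot, on the foot's upper face (26 mm above the bench), 30 mm from the bracket's origin towards the channel's open part (-x). The slot is 14 mm wide and 35 mm deep; its closed end stops the stud with the stud's axis at the bracket's origin
- bolt_top (a point): top end of a loose M10 hexagon bolt (66.5 mm long) standing upright on its six-sided head, on its axis; a bystander
- spanner: loose steel open-ended spanner, 170 mm long, lying along its x; a bystander
- meter: loose grey hand-held meter, 150 x 76 x 36 mm, long side x, origin at the centre of its underside; a bystander
There are look-alikes about, which are no part of the job. Leave any green look-alike of the nut alone.

How it is judged (in metres and radians):
On the way, in this order (a step that is already met when the one before it is completed fails the run):
1. the nut lies lengthwise in the channel, pressed down below the lips (z of nut in the frame of rail between 0 and 0.0055 m and y of nut in the frame of rail between -0.004 and 0.004 m and angle between the x axis of nut and the x axis of rail, either way round below 0.25 rad), for 0.05 s.
2. the nut is turned a quarter turn and has sprung up with both grooves on the channel lips (z of nut in the frame of rail between 0.007 and 0.0105 m and angle between the x axis of nut and the y axis of rail, either way round below 0.16 rad and angle between nut's own z axis and vertical below 0.12 rad), for 0.2 s.
At the end, for the whole second after the job is handed in: Nut released and at rest in the channel: turned across it (within 9 degrees), upright within 7 degrees, origin 7 to 10.5 mm above the channel's underside (grooves on the lips), within 4 mm of the middle line, stud's axis within 2.5 mm of home against the slot's closed end (all of step 2 and x of nut in the frame of bracket between -0.0025 and 0.003 m and y of nut in the frame of rail between -0.004 and 0.004 m and linear speed of nut below 0.01 m/s); the robot touches nothing.
It fails at once if the nut pressed, pulled or turned against the channel with more than 35 N (contact force between nut and rail above 35 N).
It fails at once if the nut or its stud pushed against the bracket with more than 25 N (contact force between nut and bracket above 25 N).
It fails at once if the loose bolt moved or knocked over (distance of bolt_top from where it was at the start of the episode above 0.02 m).
It fails at once if the spanner moved (distance of spanner from where it was at the start of the episode above 0.02 m).
It fails at once if the meter moved (distance of meter from where it was at the start of the episode above 0.02 m).
It also fails if it takes over 67 s, if anything falls off the work surface, if the arm or the gripper's body presses on something with over 40 N, if the wrist force passes 120 N, or if a joint passes its speed limit or range.

## Working session

There is one attempt and no reset: what is moved stays moved. The work goes in short steps, Python scripts to look and compute and a tool call to move; the robot and the scene stay as the last step left them, time stands still between calls to the robot, and variables do not carry over. Pictures are saved under pics/ and viewed, about 8 in all and at most 12, crops included, and the job is handed in when it is done.

Besides the shell and the picture viewer there is one more tool, called after ">>>" by a JSON object that holds its "fn" and its "kwargs". servo_tool: Moves the arm, as the interface text tells. Its arguments: {"type":"object","properties":{"targets":{"type":"array"},"squeeze":{"type":"number"}},"required":["targets"]}

```bash
mkdir -p pics
cat > h.py <<'E'
import numpy as np, cv2
from plant import r
def snap(cam,fn=None):
    im=np.asarray(r.capture(cam)); 
    if fn: cv2.imwrite('pics/'+fn,im)
    return im
def ray(cam,u,v):
    c=r.get_calibration(cam);K=np.array(c['K']);T=np.array(c['extrinsics'])
    d=T[:3,:3]@np.linalg.solve(K,[u,v,1.]);return T[:3,3],d
def at(cam,u,v,z):
    o,d=ray(cam,u,v);return o+d*(z-o[2])/d[2]
def px(cam,p):
    c=r.get_calibration(cam);K=np.array(c['K']);T=np.array(c['extrinsics'])
    q=K@(T[:3,:3].T@(np.array(p)-T[:3,3]));return q[:2]/q[2]
def tri(a,b):
    (o1,d1),(o2,d2)=ray(*a),ray(*b);d1=d1/np.linalg.norm(d1);d2=d2/np.linalg.norm(d2)
    A=np.stack([d1,-d2],1);s=np.linalg.lstsq(A,o2-o1,rcond=None)[0]
    p,q=o1+s[0]*d1,o2+s[1]*d2;return (p+q)/2,np.linalg.norm(p-q)
E
python3 - <<'E'
from h import *
np.set_printoptions(precision=4,suppress=True)
for c in('top','side'):
    snap(c,c+'0.png');k=r.get_calibration(c);print(c,k['K'],k['extrinsics'])
    for n in('nut','rail','bracket','bolt_top'):
        for d in r.cut_out(n,c):print(c,n,d['p'],d['extent'],d['mask'].sum())
s=r.get_state();print(s, r.grasp_offset)
E
```

```text
top [[388.249    0.     282.881 ]
 [  0.     388.249  210.0079]
 [  0.       0.       1.    ]] [[-0.0234 -0.9861  0.1645  0.3797]
 [-0.9994  0.0274  0.0224  0.0208]
 [-0.0266 -0.1639 -0.9861  0.8923]
 [ 0.      0.      0.      1.    ]]
top nut 0.65 [382.8, 219.3, 398.8, 230.2] 158
top nut 0.51 [350.7, 234.0, 369.6, 247.8] 143
top nut 0.47 [320.6, 256.6, 334.2, 272.3] 134
top rail 0.9 [223.9, 145.9, 378.2, 191.3] 1871
top bracket 0.92 [223.7, 155.5, 293.8, 196.3] 1284
side [[410.1796   0.     278.7035]
 [  0.     410.1796 209.6754]
 [  0.       0.       1.    ]] [[ 0.8502 -0.303   0.4306  0.1352]
 [-0.5261 -0.4565  0.7175 -0.6254]
 [-0.0208 -0.8366 -0.5475  0.5866]
 [ 0.      0.      0.      1.    ]]
side nut 0.73 [323.4, 280.0, 336.1, 311.9] 281
side nut 0.73 [244.8, 252.8, 253.6, 289.5] 244
side nut 0.71 [281.0, 266.6, 294.8, 298.6] 274
side rail 0.95 [265.7, 202.9, 395.0, 278.0] 1940
side bracket 0.63 [263.6, 174.6, 318.5, 229.1] 956
side bolt_top 0.56 [221.5, 204.5, 227.3, 227.9] 118
{'time_s': 0.5, 'joints': array([ 82.7966,  20.5467,   0.6802,   0.0011, -70.1349, -16.5073]), 'qd': array([ 0.0832, -0.0483, -0.0494, -0.0117, -0.0881, -0.0444]), 'joint_torque': array([  0.0004, -58.1799,  29.3067,   6.9971,   0.0119,  -0.    ]), 'tcp_pos': array([0.2714, 0.618 , 0.2265]), 'eef_rot': array([179.999 ,  -0.0014, -23.7103]), 'contact_force': array([ 0.1807, -0.0805, -0.1734]), 'moment': array([ 0.0019, -0.0206, -0.0631]), 'gripper_width': 0.08760262538088646} -0.0188
```

Run:
```python
import cv2
a=cv2.imread('pics/top0.png');b=cv2.imread('pics/side0.png')
cv2.imwrite('pics/t1.png',cv2.resize(a[130:300,205:425],None,fx=3.5,fy=3.5,interpolation=cv2.INTER_CUBIC))
cv2.imwrite('pics/s1.png',cv2.resize(b[165:325,205:415],None,fx=3.7,fy=3.7,interpolation=cv2.INTER_CUBIC))
```

```text
(no output)
```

View pics/t1.png

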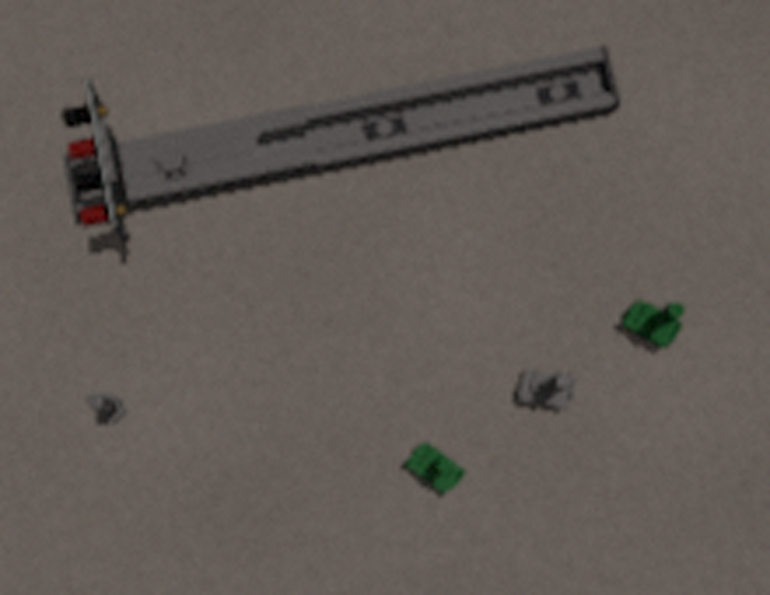

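View pics/s1.png

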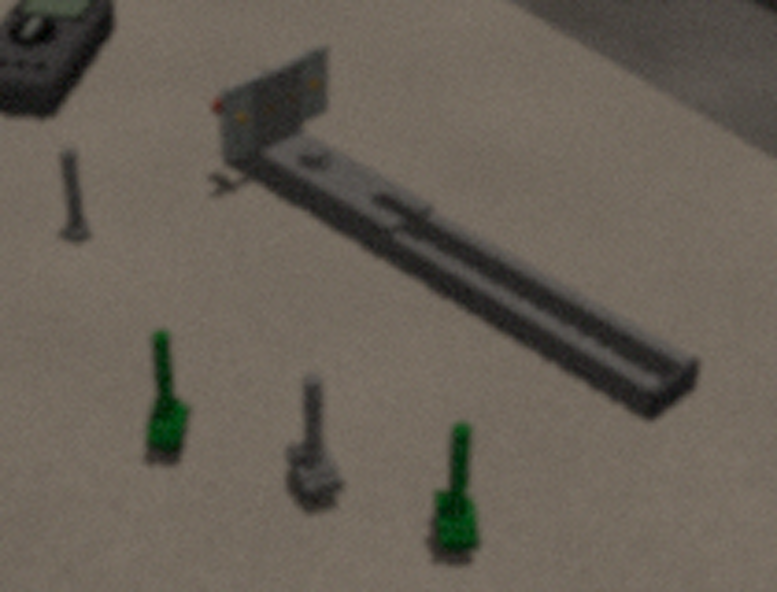

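View pics/top0.png

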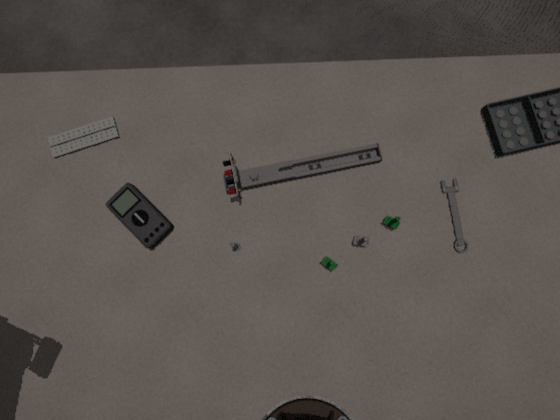

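The grey nut stands at top px ≈(360,241), side px ≈(288,283), between two green look-alikes. The rail runs from about (238,180) to (381,152) in the top view, with the bracket at its left end. Next I fit simple solid models to the masks.

```bash
cat > fit.py <<'E'
from h import *
from scipy.optimize import minimize
S=8
def box(x0,x1,y0,y1,z0,z1): return np.array([[x,y,z] for x in(x0,x1) for y in(y0,y1) for z in(z0,z1)])
def cyl(rad,z0,z1): 
    t=np.linspace(0,2*np.pi,24,endpoint=False);return np.array([[rad*np.cos(a),rad*np.sin(a),z] for a in t for z in(z0,z1)])
NUT=[box(-.017,.017,-.01,.01,0,.0085),cyl(.005,.0085,.0665),cyl(.008,-.012,0)]
def proj(cam,P):
    c=r.get_calibration(cam);K=np.array(c['K']);T=np.array(c['extrinsics'])
    q=(K@(T[:3,:3].T@(P-T[:3,3]).T)).T;return q[:,:2]/q[:,2:]
def render(cam,parts,x,y,z,yaw,ext):
    l,t,R,b=ext;im=np.zeros(((b-t)*S,(R-l)*S),np.uint8);c,s=np.cos(yaw),np.sin(yaw);M=np.array([[c,-s,0],[s,c,0],[0,0,1]])
    for p in parts:
        uv=proj(cam,p@M.T+[x,y,z]);uv=((uv+.5-[l,t])*S).astype(np.float32)
        cv2.fillConvexPoly(im,cv2.convexHull(uv).astype(np.int32),1)
    return cv2.resize(im.astype(np.float32),(R-l,b-t),interpolation=cv2.INTER_AREA)
def fit(masks,mk,x0,step):
    ex={}
    for c,m in masks.items():
        v,u=np.nonzero(m);ex[c]=(u.min()-12,v.min()-12,u.max()+13,v.max()+13)
    def cost(q):
        s=0
        for c,m in masks.items():
            l,t,R,b=ex[c];parts,*p=mk(q);g=cv2.GaussianBlur(render(c,parts,*p,ex[c]),(0,0),1)
            mm=cv2.GaussianBlur(m[t:b,l:R].astype(np.float32),(0,0),1);s+=((g-mm)**2).sum()/m.sum()
        return s
    x0=np.array(x0,float);sx=np.vstack([x0]+[x0+np.eye(len(x0))[i]*step[i] for i in range(len(x0))])
    o=minimize(cost,x0,method='Nelder-Mead',options=dict(initial_simplex=sx,xatol=1e-5,fatol=1e-6,maxiter=400));return o.x,o.fun
def pick(n,c,uv=None):
    L=r.cut_out(n,c)
    if uv is not None: L=[d for d in L if abs((d['extent'][0]+d['extent'][2])/2-uv[0])<10 and abs((d['extent'][1]+d['extent'][3])/2-uv[1])<14]
    return L[0]['mask'] if L else None
E
python3 - <<'E'
from fit import *
np.set_printoptions(precision=4,suppress=True)
m={}
for c in('top','side'): snap(c)
N={'top':(360,241),'side':(288,283)}
m={c:pick('nut',c,N[c]) for c in N}
g=at('top',360,241,.02);print('guess',g)
for C in(m,{'side':m['side']},{'top':m['top']}):
  best=min((fit(C,lambda q:(NUT,q[0],q[1],.012,q[2]),[g[0],g[1],y],[.005,.005,.3]) for y in(0,.8,1.6,2.4)),key=lambda o:o[1]);print('nut',best,np.degrees(best[0][2]))
for n,u in(('greenA',(391,222)),('greenB',(328,263)),('bolt',(236,246))):print(n,at('top',*u,.03))
a,b=at('top',378,148+8,.021),at('top',240,180,.021);print('rail ends',a,b)
m={c:pick('rail',c)|pick('bracket',c) for c in N}
RAIL=box(-.18,.18,-.0205,.0205,0,.021)
def mk(q):
    b=q[3];return [RAIL,box(b-.03,b+.1,-.02,.02,.021,.026),box(b+.095,b+.123,-.048,.048,.032,.083)],q[0],q[1],0,q[2]
d=b-a;yaw=np.arctan2(d[1],d[0]);mid=(a+b)/2
for C in(m,{'side':m['side']},{'top':m['top']}):
  o=fit(C,mk,[mid[0],mid[1],yaw,.06],[.01,.01,.05,.02]);print('rail',o,np.degrees(o[0][2]))
E
```

```text
guess [ 0.4501 -0.1301  0.02  ]Traceback (most recent call last):
  File "<stdin>", line 9, in <module>
  File "<stdin>", line 9, in <genexpr>
  File "fit.py", line 20, in fit
    v,u=np.nonzero(m);ex[c]=(u.min()-12,v.min()-12,u.max()+13,v.max()+13)
        ~~~~~~~~~~^^^
    return _wrapfunc(a, 'nonzero')
    return _wrapit(obj, method, *args, **kwds)
    result = getattr(arr, method)(*args, **kwds)
ValueError: Calling nonzero on 0d arrays is not allowed. Use np.atleast_1d(scalar).nonzero() instead.
```

```bash
cat >> fit.py <<'E'
def getm(n,c,uv=None):
    for i in range(4):
        if i: snap(c)
        m=pick(n,c,uv)
        if m is not None: return m
    raise SystemExit('no '+n+c)
E
python3 - <<'E'
from fit import *
np.set_printoptions(precision=4,suppress=True)
for c in('top','side'): snap(c)
N={'top':(360,241),'side':(288,283)}
m={c:getm('nut',c,N[c]) for c in N}
g=at('top',360,241,.02)
for C in(m,{'side':m['side']},{'top':m['top']}):
  best=min((fit(C,lambda q:(NUT,q[0],q[1],.012,q[2]),[g[0],g[1],y],[.005,.005,.3]) for y in(0,.8,1.6,2.4)),key=lambda o:o[1]);print('nut',best,np.degrees(best[0][2]))
for n,u in(('greenA',(391,222)),('greenB',(328,263)),('bolt',(236,246))):print(n,at('top',*u,.03))
a,b=at('top',378,148+8,.021),at('top',240,180,.021);print('rail ends',a,b)
m={c:getm('rail',c)|getm('bracket',c) for c in N}
RAIL=box(-.18,.18,-.0205,.0205,0,.021)
def mk(q):
    b=q[3];return [RAIL,box(b-.03,b+.1,-.02,.02,.021,.026),box(b+.095,b+.123,-.048,.048,.032,.083)],q[0],q[1],0,q[2]
d=b-a;yaw=np.arctan2(d[1],d[0]);mid=(a+b)/2
for C in(m,{'side':m['side']},{'top':m['top']}):
  o=fit(C,mk,[mid[0],mid[1],yaw,.06],[.01,.01,.05,.02]);print('rail',o,np.degrees(o[0][2]))
E
```

```text
nut (array([ 0.4499, -0.1328,  1.3617]), np.float64(0.0849015349193396)) 78.0211084255605Traceback (most recent call last):
  File "<stdin>", line 8, in <module>
  File "<stdin>", line 8, in <genexpr>
  File "fit.py", line 28, in fit
    o=minimize(cost,x0,method='Nelder-Mead',options=dict(initial_simplex=sx,xatol=1e-5,fatol=1e-6,maxiter=400));return o.x,o.fun
    res = _minimize_neldermead(fun, x0, args, callback, bounds=bounds,
                               **options)
    fsim[j] = func(sim[j])
              ~~~~^^^^^^^^
    fx = function(np.copy(x), *(wrapper_args + args))
  File "fit.py", line 24, in cost
    l,t,R,b=ex[c];parts,*p=mk(q);g=cv2.GaussianBlur(render(c,parts,*p,ex[c]),(0,0),1)
                                                    ~~~~~~^^^^^^^^^^^^^^^^^^
  File "fit.py", line 14, in render
    uv=proj(cam,p@M.T+[x,y,z]);uv=((uv+.5-[l,t])*S).astype(np.float32)
  File "fit.py", line 9, in proj
    c=r.get_calibration(cam);K=np.array(c['K']);T=np.array(c['extrinsics'])
ValueError: time passes only in moves, steps and waits
```

```bash
python3 - <<'E'
s=open('h.py').read().replace("def snap","_C={}\ndef cal(c):\n    if c not in _C:\n        k=r.get_calibration(c);_C[c]=(np.array(k['K']),np.array(k['extrinsics']))\n    return _C[c]\ndef snap",1)
s=s.replace("c=r.get_calibration(cam);K=np.array(c['K']);T=np.array(c['extrinsics'])","K,T=cal(cam)")
open('h.py','w').write(s)
f=open('fit.py').read().replace("c=r.get_calibration(cam);K=np.array(c['K']);T=np.array(c['extrinsics'])","K,T=cal(cam)");open('fit.py','w').write(f)
E
cat > m1.py <<'E'
from fit import *
np.set_printoptions(precision=4,suppress=True)
for c in('top','side'): snap(c)
N={'top':(360,241),'side':(288,283)}
m={c:getm('nut',c,N[c]) for c in N}
mr={c:getm('rail',c)|getm('bracket',c) for c in N}
g=at('top',360,241,.02)
for C in(m,{'side':m['side']},{'top':m['top']}):
  best=min((fit(C,lambda q:(NUT,q[0],q[1],.012,q[2]),[g[0],g[1],y],[.005,.005,.3]) for y in(0,.8,1.6,2.4)),key=lambda o:o[1]);print('nut',best,np.degrees(best[0][2]))
for n,u in(('greenA',(391,222)),('greenB',(328,263)),('bolt',(236,246))):print(n,at('top',*u,.03))
a,b=at('top',378,148+8,.021),at('top',240,180,.021);print('rail ends',a,b)
RAIL=box(-.18,.18,-.0205,.0205,0,.021)
def mk(q):
    b=q[3];return [RAIL,box(b-.03,b+.1,-.02,.02,.021,.026),box(b+.095,b+.123,-.048,.048,.032,.083)],q[0],q[1],0,q[2]
d=b-a;yaw=np.arctan2(d[1],d[0]);mid=(a+b)/2
for C in(mr,{'side':mr['side']},{'top':mr['top']}):
  o=fit(C,mk,[mid[0],mid[1],yaw,.06],[.01,.01,.05,.02]);print('rail',o,np.degrees(o[0][2]))
print(r.get_state()['time_s'])
E
python3 m1.py
```

```text
nut (array([ 0.4498, -0.1337,  1.3275]), np.float64(0.04087051150127093)) 76.0624276951703
nut (array([ 0.4489, -0.1351,  1.356 ]), np.float64(0.007463189337750991)) 77.69138073581401
nut (array([ 0.4501, -0.1332,  1.328 ]), np.float64(0.023529803615876997)) 76.08715034597637
greenA [ 0.4898 -0.1993  0.03  ]
greenB [ 0.4029 -0.0558  0.03  ]
bolt [0.4453 0.1467 0.03  ]
rail ends [ 0.6455 -0.1824  0.021 ] [0.5981 0.1382 0.021 ]
rail (array([ 0.6245, -0.0097,  1.7476,  0.0513]), np.float64(0.13496841494272352)) 100.13136439261564
rail (array([ 0.6234, -0.0117,  1.7541,  0.039 ]), np.float64(0.039050029886179956)) 100.50003880516172
rail (array([ 0.6252, -0.0085,  1.7456,  0.0538]), np.float64(0.06522901679187325)) 100.01688261315071
1.3
```

>>> {"fn": "servo_tool", "kwargs": {"targets": [{"dx": 1.8,"dy": -3.6,"dz": 0,"spin": 0.02,"grip": 45},{"dx": 3.6,"dy": -7.2,"dz": 0,"spin": 0.04,"grip": 45},{"dx": 5.4,"dy": -10.8,"dz": 0,"spin": 0.06,"grip": 45},{"dx": 7.2,"dy": -14.4,"dz": 0,"spin": 0.08,"grip": 45},{"dx": 9,"dy": -18,"dz": 0,"spin": 0.1,"grip": 45},{"dx": 10.8,"dy": -21.6,"dz": 0,"spin": 0.12,"grip": 45},{"dx": 12.6,"dy": -25.2,"dz": 0,"spin": 0.14,"grip": 45},{"dx": 14.4,"dy": -28.8,"dz": 0,"spin": 0.16,"grip": 45},{"dx": 16.2,"dy": -32.4,"dz": 0,"spin": 0.187,"grip": 45},{"dx": 17.9,"dy": -36,"dz": 0,"spin": 0.187,"grip": 45}], "squeeze": 20}}

```text
time_s: 2.13
tcp_pos: [0.451, 0.2563, 0.227]
eef_rot: [-180.0, -0.0, -12.9]
contact_force: [0.3, 0.2, 0.7]
gripper_width: 0.0398
```

>>> {"fn": "servo_tool", "kwargs": {"targets": [{"dy": -4,"grip": 45},{"dy": -8,"grip": 45},{"dy": -12,"grip": 45},{"dy": -16,"grip": 45},{"dy": -20,"grip": 45},{"dy": -24,"grip": 45},{"dy": -28,"dz": -1,"grip": 45},{"dy": -32,"dz": -3,"grip": 45},{"dy": -36,"dz": -5,"grip": 45},{"dy": -39.2,"dz": -7,"grip": 45}]}}

```text
validation failed for argument at $.ta...
```

>>> {"fn": "servo_tool", "kwargs": {"targets": [{"dx": 0,"dy": -4,"dz": 0,"spin": 0,"grip": 45},{"dx": 0,"dy": -8,"dz": 0,"spin": 0,"grip": 45},{"dx": 0,"dy": -12,"dz": 0,"spin": 0,"grip": 45},{"dx": 0,"dy": -16,"dz": 0,"spin": 0,"grip": 45},{"dx": 0,"dy": -20,"dz": 0,"spin": 0,"grip": 45},{"dx": 0,"dy": -24,"dz": 0,"spin": 0,"grip": 45},{"dx": 0,"dy": -28,"dz": -1,"spin": 0,"grip": 45},{"dx": 0,"dy": -32,"dz": -3,"spin": 0,"grip": 45},{"dx": 0,"dy": -36,"dz": -5,"spin": 0,"grip": 45},{"dx": 0,"dy": -39.2,"dz": -7,"spin": 0,"grip": 45}]}}

```text
time_s: 2.97
tcp_pos: [0.4507, -0.1341, 0.1581]
eef_rot: [-180.0, -0.2, -13.0]
contact_force: [1.2, 0.3, 0.6]
gripper_width: 0.0394
```

>>> {"fn": "servo_tool", "kwargs": {"targets": [{"dx": 0,"dy": 0,"dz": 0,"spin": 0,"grip": 45},{"dx": 0,"dy": 0,"dz": -2,"spin": 0,"grip": 45},{"dx": 0,"dy": 0,"dz": -4,"spin": 0,"grip": 45},{"dx": 0,"dy": 0,"dz": -5,"spin": 0,"grip": 45},{"dx": 0,"dy": 0,"dz": -5,"spin": 0,"grip": 45},{"dx": 0,"dy": 0,"dz": -5,"spin": 0,"grip": 45},{"dx": 0,"dy": 0,"dz": -5,"spin": 0,"grip": 45},{"dx": 0,"dy": 0,"dz": -5,"spin": 0,"grip": 45},{"dx": 0,"dy": 0,"dz": -5,"spin": 0,"grip": 45},{"dx": 0,"dy": 0,"dz": -5,"spin": 0,"grip": 45}]}}

```text
time_s: 3.8
tcp_pos: [0.4509, -0.132, 0.1084]
eef_rot: [-180.0, -0.1, -13.0]
contact_force: [0.4, 1.0, 1.1]
gripper_width: 0.0392
```

Run:
```python
from h import *
a=snap('top');b=snap('side')
s=r.get_state();print(s['time_s'],s['tcp_pos'],s['eef_rot'],s['contact_force'])
A=cv2.resize(a[180:300,290:430],None,fx=2.8,fy=2.8,interpolation=cv2.INTER_CUBIC);B=cv2.resize(b[200:320,220:360],None,fx=2.8,fy=2.8,interpolation=cv2.INTER_CUBIC)
cv2.imwrite('pics/a2.png',np.clip(np.hstack([A,B])*1.6,0,255).astype(np.uint8))
```

```text
3.9 [ 0.4506687  -0.13203504  0.10809378] [-1.79982703e+02 -4.63429228e-02 -1.29844513e+01] [-0.21332089  0.23183069 -0.19486025]
```

View pics/a2.png

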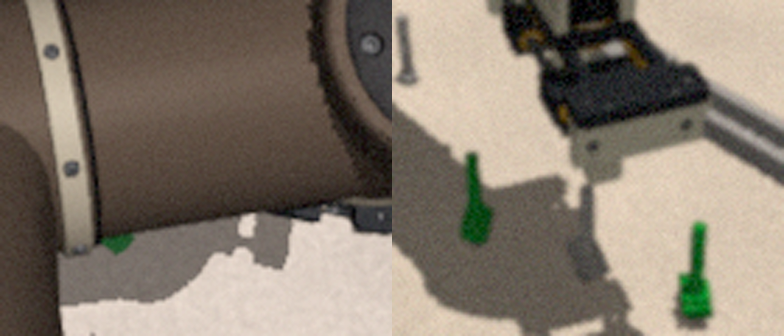

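Side view: the stud (px ≈ (290,265)) stands right under the half-open jaws, and the green nuts are clear. I descend and grip the stud.

>>> {"fn": "servo_tool", "kwargs": {"targets": [{"dx": -0.1,"dy": -0.15,"dz": -1,"spin": 0,"grip": 45},{"dx": -0.1,"dy": -0.15,"dz": -2.5,"spin": 0,"grip": 45},{"dx": -0.1,"dy": -0.15,"dz": -4,"spin": 0,"grip": 45},{"dx": -0.1,"dy": -0.15,"dz": -5.5,"spin": 0,"grip": 45},{"dx": -0.1,"dy": -0.15,"dz": -6.5,"spin": 0,"grip": 45},{"dx": -0.1,"dy": -0.15,"dz": -7.2,"spin": 0,"grip": 45},{"dx": -0.1,"dy": -0.15,"dz": -7.2,"spin": 0,"grip": 45},{"dx": -0.1,"dy": -0.15,"dz": -7.2,"spin": 0,"grip": 30},{"dx": -0.1,"dy": -0.15,"dz": -7.2,"spin": 0,"grip": 20},{"dx": -0.1,"dy": -0.15,"dz": -7.2,"spin": 0,"grip": 17}], "squeeze": 10}}

```text
time_s: 4.73
tcp_pos: [0.45, -0.1336, 0.0364]
eef_rot: [-180.0, -0.1, -13.0]
contact_force: [-0.7, -0.1, 0.2]
gripper_width: 0.0247
```

>>> {"fn": "servo_tool", "kwargs": {"targets": [{"dx": 0,"dy": 0,"dz": 0,"spin": 0,"grip": 14},{"dx": 0,"dy": 0,"dz": 0,"spin": 0,"grip": 12},{"dx": 0,"dy": 0,"dz": 0,"spin": 0,"grip": 10},{"dx": 0,"dy": 0,"dz": 0,"spin": 0,"grip": 8},{"dx": 0,"dy": 0,"dz": 0,"spin": 0,"grip": 5},{"dx": 0,"dy": 0,"dz": 0,"spin": 0,"grip": 5},{"dx": 0,"dy": 0,"dz": 0,"spin": 0,"grip": 5},{"dx": 0,"dy": 0,"dz": 0,"spin": 0,"grip": 5},{"dx": 0,"dy": 0,"dz": 0,"spin": 0,"grip": 5},{"dx": 0,"dy": 0,"dz": 0,"spin": 0,"grip": 5}], "squeeze": 45}}

```text
time_s: 5.57
tcp_pos: [0.4496, -0.1336, 0.0357]
eef_rot: [-180.0, -0.0, -13.0]
contact_force: [0.1, 0.7, 1.5]
gripper_width: 0.009
```

>>> {"fn": "servo_tool", "kwargs": {"targets": [{"dx": 0,"dy": 0,"dz": 0.5,"spin": 0,"grip": 5},{"dx": 0,"dy": 0,"dz": 2,"spin": 0,"grip": 5},{"dx": 0,"dy": 0,"dz": 4,"spin": 0,"grip": 5},{"dx": 1,"dy": 0.3,"dz": 6,"spin": 0.05,"grip": 5},{"dx": 3.5,"dy": 1.2,"dz": 7,"spin": 0.12,"grip": 5},{"dx": 6.5,"dy": 2.3,"dz": 7,"spin": 0.19,"grip": 5},{"dx": 9.5,"dy": 3.4,"dz": 7,"spin": 0.26,"grip": 5},{"dx": 12.5,"dy": 4.5,"dz": 7,"spin": 0.33,"grip": 5},{"dx": 15.5,"dy": 5.5,"dz": 7,"spin": 0.38,"grip": 5},{"dx": 17.5,"dy": 6.2,"dz": 7,"spin": 0.407,"grip": 5}]}}

```text
time_s: 6.4
tcp_pos: [0.6265, -0.0709, 0.1056]
eef_rot: [180.0, 0.0, 10.5]
contact_force: [0.5, -0.1, -0.9]
gripper_width: 0.009
```

>>> {"fn": "servo_tool", "kwargs": {"targets": [{"dx": 1,"dy": 0.3,"dz": 0,"spin": 0,"grip": 5},{"dx": 1,"dy": 0.3,"dz": -1,"spin": 0,"grip": 5},{"dx": 1,"dy": 0.3,"dz": -2,"spin": 0,"grip": 5},{"dx": 1,"dy": 0.3,"dz": -2.5,"spin": 0,"grip": 5},{"dx": 1,"dy": 0.3,"dz": -2.5,"spin": 0,"grip": 5},{"dx": 1,"dy": 0.3,"dz": -2.5,"spin": 0,"grip": 5},{"dx": 1,"dy": 0.3,"dz": -2.5,"spin": 0,"grip": 5},{"dx": 1,"dy": 0.3,"dz": -2.5,"spin": 0,"grip": 5},{"dx": 1,"dy": 0.3,"dz": -2.5,"spin": 0,"grip": 5},{"dx": 1,"dy": 0.3,"dz": -2.5,"spin": 0,"grip": 5}]}}

```text
time_s: 7.23
tcp_pos: [0.6346, -0.0687, 0.0812]
eef_rot: [-180.0, -0.0, 10.3]
contact_force: [-0.9, -0.4, -0.9]
gripper_width: 0.0092
```

Run:
```python
from h import *
a=snap('top');b=snap('side');np.save('a.npy',a);np.save('b.npy',b)
s=r.get_state();print(s['time_s'],s['tcp_pos'],s['eef_rot'],s['contact_force'])
for c in('top','side'):
    for n in('nut','rail'):
        for d in r.cut_out(n,c):print(c,n,d['p'],d['extent'],d['mask'].sum())
u,v=px('side',s['tcp_pos']-[0,0,.02]);print(u,v,px('top',s['tcp_pos']));u=int(u);v=int(v)
A=cv2.resize(a[120:220,270:400],None,fx=3,fy=3,interpolation=cv2.INTER_CUBIC);B=cv2.resize(b[v-50:v+50,u-65:u+65],None,fx=3,fy=3,interpolation=cv2.INTER_CUBIC)
cv2.imwrite('pics/a3.png',np.clip(np.hstack([A,B])*1.8,0,255).astype(np.uint8))
```

```text
7.3333 [ 0.63449465 -0.06863269  0.08097007] [ 1.79999859e+02 -2.56783877e-02  1.03269478e+01] [-0.20956264  0.19720298 -1.75887795]
top rail 0.96 [261.8, 153.3, 379.7, 183.8] 1090
side nut 0.85 [322.1, 282.3, 333.4, 314.4] 265
side nut 0.67 [333.5, 221.8, 349.2, 232.6] 134
side nut 0.48 [245.7, 253.1, 254.8, 287.8] 238
side rail 0.6 [268.3, 205.2, 394.2, 274.5] 2036
343.4912905502384 225.28015279516038 [331.45419485 154.1819606 ]
```

View pics/a3.png

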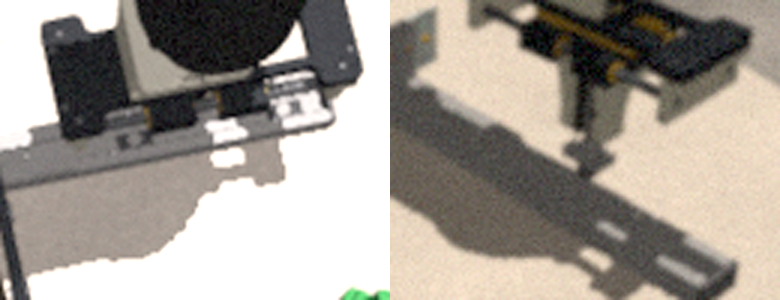

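Side view: the nut hangs just above the channel at px ≈(344,227), the block roughly lengthwise. I check its place in the hand with a fit.

Run:
```python
from fit import *
np.set_printoptions(precision=4,suppress=True)
snap('side');s=r.get_state();t=s['tcp_pos']
m={'side':getm('nut','side',(342,227))};z=t[2]-.0237
P=[NUT[0],cyl(.005,.0085,.021),NUT[2]]
for P in(P,[NUT[0],NUT[2]]):
  o=min((fit(m,lambda q:(P,q[0],q[1],z,q[2]),[t[0],t[1],y],[.004,.004,.2]) for y in(1.4,1.75,2.1)),key=lambda o:o[1]);print(o,np.degrees(o[0][2]),t)
  d=o[0][:2]+[.0007,.0015]-[.6244,-.0096];a=np.radians(100.2);print('along,lat',d@[np.cos(a),np.sin(a)],d@[-np.sin(a),np.cos(a)])
```

```text
(array([ 0.6303, -0.0729,  1.4985]), np.float64(0.07088345639845904)) 85.85763746498587 [ 0.6344 -0.0686  0.0807]
along,lat -0.06198899286082829 0.00443014211858394
(array([ 0.631 , -0.0723,  1.5165]), np.float64(0.03933934604420381)) 86.88915801021179 [ 0.6344 -0.0686  0.0807]
along,lat -0.06150326859996227 0.0036029221726954653
```

Run:
```python
from fit import *
b=np.load('b.npy');t=np.array([.6337,-.0701,.0573]);l,tp=310,195;S_=10
v=np.clip(cv2.resize(b[tp:tp+60,l:l+78],None,fx=S_,fy=S_,interpolation=cv2.INTER_CUBIC)*2.0,0,255).astype(np.uint8)
def draw(p,y,col,parts):
    for P in parts:
        c,s=np.cos(y),np.sin(y);uv=(proj('side',P@np.array([[c,-s,0],[s,c,0],[0,0,1]]).T+p)+.5-[l,tp])*S_
        cv2.polylines(v,[cv2.convexHull(uv.astype(np.float32)).astype(np.int32)],True,col,1)
draw(t,np.radians(100.2),(0,255,0),NUT)
draw(np.array([.631,-.0723,.0573]),1.5165,(0,0,255),NUT[:1])
cv2.imwrite('pics/a4.png',v)
```

```text
(no output)
```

View pics/a4.png

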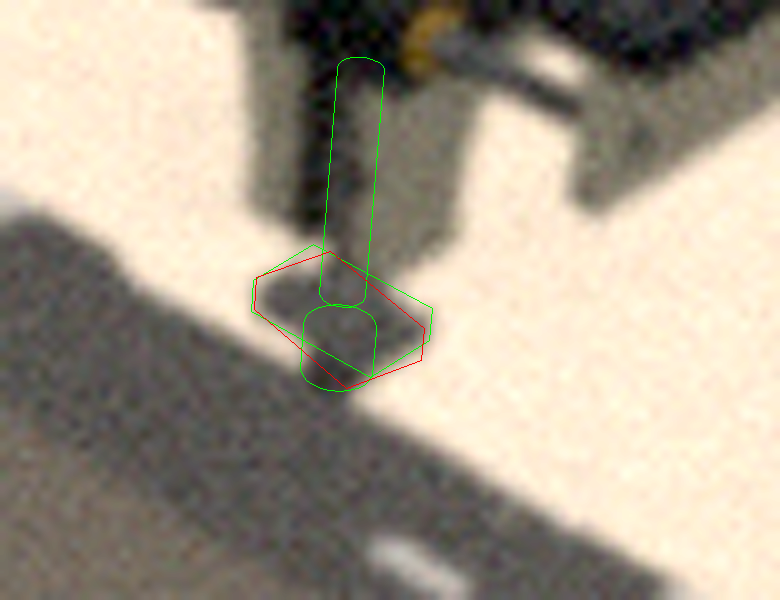

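The outline misfit comes from the rounded corners, which my model lacks (top and bottom corners of the block in this view). I refit with them.

```bash
cat >> fit.py <<'E'
def rblock(R):
    t=np.linspace(0,np.pi/2,9);P=[(.017,.01),(-.017,-.01)]
    P+=[(.017-R+R*np.cos(a),-.01+R-R*np.sin(a)) for a in t];P+=[(-.017+R-R*np.cos(a),.01-R+R*np.sin(a)) for a in t]
    return np.array([[x,y,z] for x,y in P for z in(0,.0085)])
E
python3 - <<'E'
from fit import *
np.set_printoptions(precision=4,suppress=True)
snap('side');s=r.get_state();t=s['tcp_pos']
m={'side':getm('nut','side',(342,227))};z=t[2]-.0237
a=np.radians(100.2)
for R in(.007,.0095):
 for P in([rblock(R),NUT[2]],[rblock(R),NUT[2],cyl(.005,.0085,.02)]):
  o=fit(m,lambda q:(P,q[0],q[1],z,q[2]),[t[0],t[1],1.75],[.004,.004,.2]);
  d=o[0][:2]-t[:2];print(R,o,np.degrees(o[0][2]),'vs tcp along,lat',d@[np.cos(a),np.sin(a)],d@[-np.sin(a),np.cos(a)])
E
```

```text
0.007 (array([ 0.6337, -0.0703,  1.6819]), np.float64(0.01938347931367805)) 96.36751405882836 vs tcp along,lat -0.0015079362217057712 0.0009741518724027244
0.007 (array([ 0.6327, -0.0706,  1.7316]), np.float64(0.023319948150450926)) 99.21358140030759 vs tcp along,lat -0.001640660173018656 0.0019993119970007564
0.0095 (array([ 0.6338, -0.0704,  1.7117]), np.float64(0.0218193674662027)) 98.07501509853849 vs tcp along,lat -0.0015951910063039202 0.0008912929508235725
0.0095 (array([ 0.6328, -0.0704,  1.74  ]), np.float64(0.02382608350501003)) 99.69597746594378 vs tcp along,lat -0.0014632549018099763 0.0018690462702130037
```

>>> {"fn": "servo_tool", "kwargs": {"targets": [{"dx": 0.05,"dy": 0,"dz": -1,"spin": 0,"grip": 5},{"dx": 0.05,"dy": 0,"dz": -2,"spin": 0,"grip": 5},{"dx": 0.05,"dy": 0,"dz": -3,"spin": 0,"grip": 5},{"dx": 0.05,"dy": 0,"dz": -3.3,"spin": 0,"grip": 5},{"dx": 0.05,"dy": 0,"dz": -3.4,"spin": 0,"grip": 5},{"dx": 0.05,"dy": 0,"dz": -3.4,"spin": 0,"grip": 5},{"dx": 0.05,"dy": 0,"dz": -3.5,"spin": 0,"grip": 5},{"dx": 0.05,"dy": 0,"dz": -3.55,"spin": 0,"grip": 5},{"dx": 0.05,"dy": 0,"dz": -3.6,"spin": 0,"grip": 5},{"dx": 0.05,"dy": 0,"dz": -3.65,"spin": 0,"grip": 5}]}}

```text
time_s: 8.57
tcp_pos: [0.6351, -0.0686, 0.0445]
eef_rot: [180.0, -0.0, 10.3]
contact_force: [0.2, -0.1, -1.3]
gripper_width: 0.0089
```

>>> {"fn": "servo_tool", "kwargs": {"targets": [{"dx": 0,"dy": 0,"dz": -0.05,"spin": 0,"grip": 5},{"dx": 0,"dy": 0,"dz": -0.1,"spin": 0,"grip": 5},{"dx": 0,"dy": 0,"dz": -0.1,"spin": 0,"grip": 5},{"dx": 0,"dy": 0,"dz": -0.15,"spin": 0,"grip": 5},{"dx": 0,"dy": 0,"dz": -0.15,"spin": 0,"grip": 5},{"dx": 0,"dy": 0,"dz": -0.2,"spin": 0,"grip": 5},{"dx": 0,"dy": 0,"dz": -0.2,"spin": 0,"grip": 5},{"dx": 0,"dy": 0,"dz": -0.2,"spin": 0,"grip": 5},{"dx": 0,"dy": 0,"dz": -0.2,"spin": 0,"grip": 5},{"dx": 0,"dy": 0,"dz": -0.2,"spin": 0,"grip": 5}]}}

```text
time_s: 9.4
tcp_pos: [0.6349, -0.0686, 0.0422]
eef_rot: [180.0, 0.0, 10.3]
contact_force: [0.4, -0.3, -0.3]
gripper_width: 0.0089
```

```bash
cat > st.py <<'E'
from plant import r
import numpy as np
np.set_printoptions(precision=4,suppress=True)
s=r.get_state();print(s['time_s'],s['tcp_pos'],s['eef_rot'],s['contact_force'],s['moment'],s['gripper_width'])
u=s['tcp_pos'][:2]-np.array([.6244,-.0096]);a=np.radians(100.2);print('rail along,lat',u@[np.cos(a),np.sin(a)],u@[-np.sin(a),np.cos(a)])
E
python3 st.py
```

```text
9.4 [ 0.6349 -0.0686  0.0422] [179.9997   0.001   10.3245] [ 0.3687 -0.3129 -0.298 ] [-0.0265  0.0039  0.0291] 0.008925882385095053
rail along,lat -0.0599799799568461 9.775313294665813e-05
```

>>> {"fn": "servo_tool", "kwargs": {"targets": [{"dx": 0,"dy": 0,"dz": -0.05,"spin": 0,"grip": 5},{"dx": 0,"dy": 0,"dz": -0.1,"spin": 0,"grip": 5},{"dx": 0,"dy": 0,"dz": -0.15,"spin": 0,"grip": 5},{"dx": 0,"dy": 0,"dz": -0.2,"spin": 0,"grip": 5},{"dx": 0,"dy": 0,"dz": -0.25,"spin": 0,"grip": 5},{"dx": 0,"dy": 0,"dz": -0.3,"spin": 0,"grip": 5},{"dx": 0,"dy": 0,"dz": -0.35,"spin": 0,"grip": 5},{"dx": 0,"dy": 0,"dz": -0.35,"spin": 0,"grip": 5},{"dx": 0,"dy": 0,"dz": -0.35,"spin": 0,"grip": 5},{"dx": 0,"dy": 0,"dz": -0.35,"spin": 0,"grip": 5}]}}

```text
time_s: 10.23
tcp_pos: [0.6349, -0.0687, 0.0387]
eef_rot: [180.0, 0.0, 10.3]
contact_force: [-0.0, 0.1, -1.5]
gripper_width: 0.0091
```

```bash
python3 st.py
```

```text
10.2333 [ 0.6349 -0.0687  0.0387] [179.9994   0.0001  10.3238] [-0.0019  0.1469 -1.4749] [-0.1025 -0.071  -0.0117] 0.00914481706106538
rail along,lat -0.05999920837053543 0.00011990872740432157
```

>>> {"fn": "servo_tool", "kwargs": {"targets": [{"dx": 0,"dy": 0,"dz": -0.1,"spin": 0,"grip": 5},{"dx": 0,"dy": 0,"dz": -0.2,"spin": 0,"grip": 5},{"dx": 0,"dy": 0,"dz": -0.3,"spin": 0,"grip": 5},{"dx": 0,"dy": 0,"dz": -0.4,"spin": 0,"grip": 5},{"dx": 0,"dy": 0,"dz": -0.5,"spin": 0,"grip": 5},{"dx": 0,"dy": 0,"dz": -0.6,"spin": 0,"grip": 5},{"dx": 0,"dy": 0,"dz": -0.7,"spin": 0,"grip": 5},{"dx": 0,"dy": 0,"dz": -0.75,"spin": 0,"grip": 5},{"dx": 0,"dy": 0,"dz": -0.75,"spin": 0,"grip": 5},{"dx": 0,"dy": 0,"dz": -0.75,"spin": 0,"grip": 5}]}}

```text
time_s: 11.07
tcp_pos: [0.635, -0.0686, 0.0313]
eef_rot: [180.0, -0.0, 10.3]
contact_force: [-0.9, 1.2, 3.5]
gripper_width: 0.0093
```

```bash
python3 st.py
```

```text
11.0667 [ 0.635  -0.0686  0.0313] [179.9967  -0.013   10.3305] [-0.9347  1.1672  3.5312] [ 0.1169  0.389  -0.0427] 0.009277974763486012
rail along,lat -0.05997726200715482 -1.2599317509430227e-05
```

>>> {"fn": "servo_tool", "kwargs": {"targets": [{"dx": 0,"dy": 0,"dz": -0.05,"spin": 0,"grip": 5},{"dx": 0,"dy": 0,"dz": -0.1,"spin": 0,"grip": 5},{"dx": 0,"dy": 0,"dz": -0.15,"spin": 0,"grip": 5},{"dx": 0,"dy": 0,"dz": -0.2,"spin": 0,"grip": 5},{"dx": 0,"dy": 0,"dz": -0.25,"spin": 0,"grip": 5},{"dx": 0,"dy": 0,"dz": -0.3,"spin": 0,"grip": 5},{"dx": 0,"dy": 0,"dz": -0.35,"spin": 0,"grip": 5},{"dx": 0,"dy": 0,"dz": -0.35,"spin": 0,"grip": 5},{"dx": 0,"dy": 0,"dz": -0.35,"spin": 0,"grip": 5},{"dx": 0,"dy": 0,"dz": -0.35,"spin": 0,"grip": 5}]}}

```text
time_s: 11.9
tcp_pos: [0.6351, -0.0686, 0.0279]
eef_rot: [180.0, -0.0, 10.3]
contact_force: [-1.8, 1.9, 6.3]
gripper_width: 0.0091
```

```bash
python3 st.py
```

```text
11.9 [ 0.6351 -0.0686  0.0279] [179.9959  -0.0176  10.3326] [-1.7707  1.9409  6.3054] [ 0.2099  0.5758 -0.0141] 0.009094904574483701
rail along,lat -0.05999020262400298 -3.3045559607092076e-05
```

>>> {"fn": "servo_tool", "kwargs": {"targets": [{"dx": 0,"dy": 0,"dz": -0.03,"spin": 0,"grip": 5},{"dx": 0,"dy": 0,"dz": -0.03,"spin": -0.05,"grip": 5},{"dx": 0,"dy": 0,"dz": -0.03,"spin": -0.13,"grip": 5},{"dx": 0,"dy": 0,"dz": -0.03,"spin": -0.22,"grip": 5},{"dx": 0,"dy": 0,"dz": -0.03,"spin": -0.31,"grip": 5},{"dx": 0,"dy": 0,"dz": -0.03,"spin": -0.4,"grip": 5},{"dx": 0,"dy": 0,"dz": -0.03,"spin": -0.49,"grip": 5},{"dx": 0,"dy": 0,"dz": -0.03,"spin": -0.57,"grip": 5},{"dx": 0,"dy": 0,"dz": -0.03,"spin": -0.62,"grip": 5},{"dx": 0,"dy": 0,"dz": -0.03,"spin": -0.64,"grip": 5}]}}

```text
time_s: 12.73
tcp_pos: [0.6356, -0.0687, 0.0278]
eef_rot: [-180.0, -0.1, -26.5]
contact_force: [-2.0, -0.0, 5.1]
gripper_width: 0.0092
```

```bash
python3 st.py
```

```text
12.7333 [ 0.6356 -0.0687  0.0278] [-179.9738   -0.0649  -26.5047] [-2.0113 -0.0129  5.0845] [-0.0195  0.215   0.0216] 0.009202002254039285
rail along,lat -0.06015313671886427 -0.0005086971562184058
```

>>> {"fn": "servo_tool", "kwargs": {"targets": [{"dx": 0,"dy": 0,"dz": 0,"spin": -0.08,"grip": 5},{"dx": 0,"dy": 0,"dz": 0,"spin": -0.18,"grip": 5},{"dx": 0,"dy": 0,"dz": 0,"spin": -0.28,"grip": 5},{"dx": 0,"dy": 0,"dz": 0,"spin": -0.38,"grip": 5},{"dx": 0,"dy": 0,"dz": 0,"spin": -0.48,"grip": 5},{"dx": 0,"dy": 0,"dz": 0,"spin": -0.58,"grip": 5},{"dx": 0,"dy": 0,"dz": 0,"spin": -0.68,"grip": 5},{"dx": 0,"dy": 0,"dz": 0,"spin": -0.76,"grip": 5},{"dx": 0,"dy": 0,"dz": 0,"spin": -0.8,"grip": 5},{"dx": 0,"dy": 0,"dz": 0,"spin": -0.8,"grip": 5}]}}

```text
time_s: 13.57
tcp_pos: [0.6357, -0.0687, 0.0279]
eef_rot: [-179.9, -0.0, -72.3]
contact_force: [-0.5, -0.2, 6.0]
gripper_width: 0.0092
```

```bash
python3 st.py
```

```text
13.5667 [ 0.6357 -0.0687  0.0279] [-179.9164   -0.0316  -72.3223] [-0.4596 -0.192   5.9843] [ 0.0457  0.1272 -0.0349] 0.009195126615736389
rail along,lat -0.060166674871995444 -0.0007022480380175115
```

>>> {"fn": "servo_tool", "kwargs": {"targets": [{"dx": 0,"dy": 0,"dz": 0,"spin": -0.06,"grip": 5},{"dx": 0,"dy": 0,"dz": 0,"spin": -0.12,"grip": 5},{"dx": 0,"dy": 0,"dz": 0,"spin": -0.13,"grip": 5},{"dx": 0,"dy": 0,"dz": 0,"spin": -0.13,"grip": 5},{"dx": 0,"dy": 0,"dz": 0.07,"spin": -0.13,"grip": 5},{"dx": 0,"dy": 0,"dz": 0.14,"spin": -0.13,"grip": 5},{"dx": 0,"dy": 0,"dz": 0.21,"spin": -0.13,"grip": 5},{"dx": 0,"dy": 0,"dz": 0.28,"spin": -0.13,"grip": 5},{"dx": 0,"dy": 0,"dz": 0.28,"spin": -0.13,"grip": 5},{"dx": 0,"dy": 0,"dz": 0.28,"spin": -0.13,"grip": 5}]}}

```text
time_s: 14.4
tcp_pos: [0.6356, -0.0687, 0.0305]
eef_rot: [-179.9, -0.0, -79.6]
contact_force: [1.8, -0.8, 4.5]
gripper_width: 0.0091
```

```bash
python3 st.py
```

```text
14.4 [ 0.6356 -0.0687  0.0305] [-179.922    -0.0138  -79.6183] [ 1.8468 -0.7502  4.458 ] [-0.0842 -0.5641  0.0235] 0.009104037399483218
rail along,lat -0.06011640505412668 -0.0005915475199187601
```

>>> {"fn": "servo_tool", "kwargs": {"targets": [{"dx": 0,"dy": 0,"dz": 0.04,"spin": 0,"grip": 5},{"dx": 0,"dy": 0,"dz": 0.08,"spin": 0,"grip": 5},{"dx": 0,"dy": 0,"dz": 0.12,"spin": 0,"grip": 5},{"dx": 0,"dy": 0,"dz": 0.15,"spin": 0,"grip": 5},{"dx": 0,"dy": 0,"dz": 0.15,"spin": 0,"grip": 5},{"dx": 0,"dy": 0,"dz": 0.15,"spin": 0,"grip": 5},{"dx": 0,"dy": 0,"dz": 0.15,"spin": 0,"grip": 5},{"dx": 0,"dy": 0,"dz": 0.15,"spin": 0,"grip": 5},{"dx": 0,"dy": 0,"dz": 0.15,"spin": 0,"grip": 5},{"dx": 0,"dy": 0,"dz": 0.15,"spin": 0,"grip": 5}]}}

```text
time_s: 15.23
tcp_pos: [0.6351, -0.0686, 0.0317]
eef_rot: [-180.0, 0.0, -79.6]
contact_force: [3.4, -1.5, 5.1]
gripper_width: 0.0091
```

```bash
python3 st.py
```

```text
15.2333 [ 0.6351 -0.0686  0.0317] [-179.9806    0.0018  -79.6295] [ 3.4062 -1.5071  5.0877] [-0.0635 -1.4863  0.0571] 0.00905713429475379
rail along,lat -0.059933775328662384 -7.354924599366517e-05
```

>>> {"fn": "servo_tool", "kwargs": {"targets": [{"dx": 0.05,"dy": 0,"dz": 0,"spin": 0,"grip": 5},{"dx": 0.08,"dy": 0.01,"dz": 0,"spin": 0,"grip": 5},{"dx": 0.08,"dy": 0.01,"dz": 0,"spin": 0,"grip": 5},{"dx": 0.08,"dy": 0.01,"dz": 0,"spin": 0,"grip": 5},{"dx": 0.08,"dy": 0.01,"dz": 0,"spin": 0,"grip": 5},{"dx": 0.08,"dy": 0.01,"dz": 0,"spin": 0,"grip": 5},{"dx": 0.08,"dy": 0.01,"dz": 0,"spin": 0,"grip": 5},{"dx": 0.08,"dy": 0.01,"dz": 0,"spin": 0,"grip": 5},{"dx": 0.08,"dy": 0.01,"dz": 0,"spin": 0,"grip": 5},{"dx": 0.08,"dy": 0.01,"dz": 0,"spin": 0,"grip": 5}]}}

```text
time_s: 16.07
tcp_pos: [0.6352, -0.0686, 0.0315]
eef_rot: [179.9, 0.0, -79.6]
contact_force: [-0.9, -0.0, 4.4]
gripper_width: 0.0087
```

```bash
python3 st.py
python3 - <<'E'
from fit import *
b=snap('side');t=r.get_state()['tcp_pos']-[.0007,.0015,0];l,tp=315,195;S_=10
v=np.clip(cv2.resize(b[tp:tp+60,l:l+78],None,fx=S_,fy=S_,interpolation=cv2.INTER_CUBIC)*2.0,0,255).astype(np.uint8)
t[2]=.0085
for P in(rblock(.008),NUT[1]):
        y=np.radians(10.2);c,s=np.cos(y),np.sin(y);uv=(proj('side',P@np.array([[c,-s,0],[s,c,0],[0,0,1]]).T+t)+.5-[l,tp])*S_
        cv2.polylines(v,[cv2.convexHull(uv.astype(np.float32)).astype(np.int32)],True,(0,255,0),1)
cv2.imwrite('pics/a5.png',v)
E
```

```text
16.0667 [ 0.6352 -0.0686  0.0315] [179.9491   0.0051 -79.635 ] [-0.9443 -0.0319  4.3814] [0.021  0.0428 0.0379] 0.008724002494964217
rail along,lat -0.06001175718887424 -0.00022159562130794224
```

View pics/a5.png

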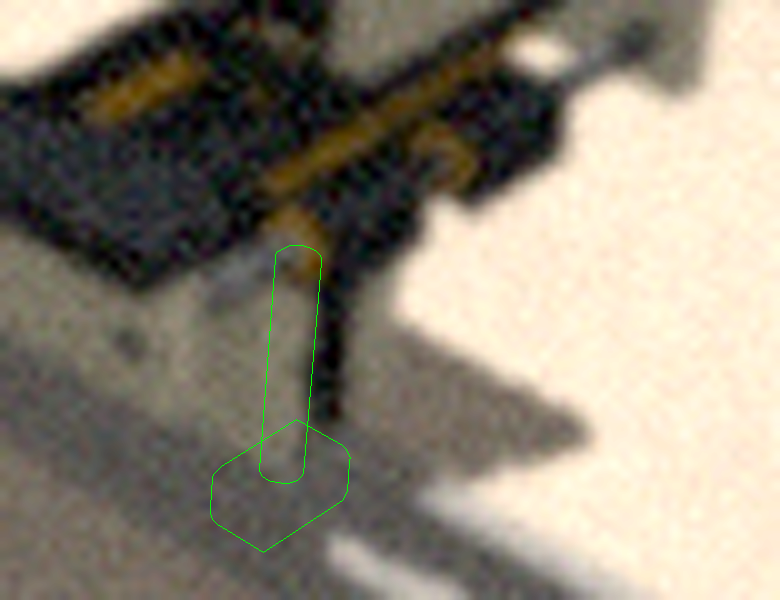

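Side view: jaws now across the rail with the stud in them, the block hidden in the channel; the sideways moment vanished after the 0.8 mm shift. I let it rise the last bit.

>>> {"fn": "servo_tool", "kwargs": {"targets": [{"dx": 0,"dy": 0,"dz": 0.03,"spin": 0,"grip": 5},{"dx": 0,"dy": 0,"dz": 0.05,"spin": 0,"grip": 5},{"dx": 0,"dy": 0,"dz": 0.07,"spin": 0,"grip": 5},{"dx": 0,"dy": 0,"dz": 0.08,"spin": 0,"grip": 5},{"dx": 0,"dy": 0,"dz": 0.08,"spin": 0,"grip": 5},{"dx": 0,"dy": 0,"dz": 0.08,"spin": 0,"grip": 5},{"dx": 0,"dy": 0,"dz": 0.08,"spin": 0,"grip": 5},{"dx": 0,"dy": 0,"dz": 0.08,"spin": 0,"grip": 5},{"dx": 0,"dy": 0,"dz": 0.08,"spin": 0,"grip": 5},{"dx": 0,"dy": 0,"dz": 0.08,"spin": 0,"grip": 5}]}}

```text
time_s: 16.95
tcp_pos: [0.6354, -0.0686, 0.0323]
eef_rot: [180.0, 0.0, -79.6]
contact_force: [-2.8, -0.4, 4.7]
gripper_width: 0.0092
```

```bash
python3 st.py
```

```text
16.95 [ 0.6354 -0.0686  0.0323] [179.9592   0.0043 -79.6344] [-2.7969 -0.3646  4.6738] [-0.0134  0.9515 -0.0102] 0.009190992699605343
rail along,lat -0.06000753999838728 -0.00033672984822708695
```

>>> {"fn": "servo_tool", "kwargs": {"targets": [{"dx": -0.03,"dy": 0,"dz": 0,"spin": 0,"grip": 5},{"dx": -0.03,"dy": 0,"dz": 0.02,"spin": 0,"grip": 5},{"dx": -0.03,"dy": 0,"dz": 0.04,"spin": 0,"grip": 5},{"dx": -0.03,"dy": 0,"dz": 0.06,"spin": 0,"grip": 5},{"dx": -0.03,"dy": 0,"dz": 0.06,"spin": 0,"grip": 5},{"dx": -0.03,"dy": 0,"dz": 0.06,"spin": 0,"grip": 5},{"dx": -0.03,"dy": 0,"dz": 0.06,"spin": 0,"grip": 5},{"dx": -0.03,"dy": 0,"dz": 0.06,"spin": 0,"grip": 5},{"dx": -0.03,"dy": 0,"dz": 0.06,"spin": 0,"grip": 5},{"dx": -0.03,"dy": 0,"dz": 0.06,"spin": 0,"grip": 5}]}}

```text
time_s: 17.78
tcp_pos: [0.6353, -0.0685, 0.0327]
eef_rot: [180.0, 0.0, -79.6]
contact_force: [0.8, -0.9, -6.6]
gripper_width: 0.0093
```

```bash
python3 st.py
```

```text
17.7833 [ 0.6353 -0.0685  0.0327] [179.9788   0.006  -79.6313] [ 0.8026 -0.9132 -6.6096] [-0.4742 -0.4758 -0.0101] 0.009307090783746612
rail along,lat -0.059915042637221215 -0.00026966258842023256
```

>>> {"fn": "servo_tool", "kwargs": {"targets": [{"dx": 0,"dy": 0,"dz": -0.03,"spin": 0,"grip": 5},{"dx": -0.05,"dy": 0.3,"dz": -0.04,"spin": 0,"grip": 5},{"dx": -0.14,"dy": 0.8,"dz": -0.04,"spin": 0,"grip": 5},{"dx": -0.25,"dy": 1.4,"dz": -0.04,"spin": 0,"grip": 5},{"dx": -0.36,"dy": 2,"dz": -0.04,"spin": 0,"grip": 5},{"dx": -0.47,"dy": 2.6,"dz": -0.04,"spin": 0,"grip": 5},{"dx": -0.58,"dy": 3.2,"dz": -0.04,"spin": 0,"grip": 5},{"dx": -0.68,"dy": 3.8,"dz": -0.04,"spin": 0,"grip": 5},{"dx": -0.72,"dy": 4,"dz": -0.04,"spin": 0,"grip": 5},{"dx": -0.72,"dy": 4,"dz": -0.04,"spin": 0,"grip": 5}]}}

```text
time_s: 18.62
tcp_pos: [0.6278, -0.0295, 0.0326]
eef_rot: [179.9, -0.1, -79.6]
contact_force: [0.5, -7.5, -5.6]
gripper_width: 0.0094
```

```bash
python3 st.py
```

```text
18.6167 [ 0.6278 -0.0295  0.0326] [179.931   -0.0771 -79.6108] [ 0.5173 -7.5064 -5.5546] [-2.5894 -0.4165 -0.0537] 0.009358528098864083
rail along,lat -0.020151593886417504 0.0001656785175218976
```

>>> {"fn": "servo_tool", "kwargs": {"targets": [{"dx": 0,"dy": 0,"dz": -0.05,"spin": 0,"grip": 5},{"dx": 0,"dy": 0,"dz": -0.05,"spin": 0,"grip": 5},{"dx": -0.04,"dy": 0.2,"dz": -0.05,"spin": 0,"grip": 5},{"dx": -0.09,"dy": 0.5,"dz": -0.05,"spin": 0,"grip": 5},{"dx": -0.16,"dy": 0.9,"dz": -0.05,"spin": 0,"grip": 5},{"dx": -0.23,"dy": 1.3,"dz": -0.05,"spin": 0,"grip": 5},{"dx": -0.31,"dy": 1.7,"dz": -0.05,"spin": 0,"grip": 5},{"dx": -0.36,"dy": 2,"dz": -0.05,"spin": 0,"grip": 5},{"dx": -0.36,"dy": 2,"dz": -0.05,"spin": 0,"grip": 5},{"dx": -0.36,"dy": 2,"dz": -0.05,"spin": 0,"grip": 5}]}}

```text
time_s: 19.45
tcp_pos: [0.6248, -0.009, 0.0326]
eef_rot: [-180.0, -0.0, -79.6]
contact_force: [0.1, -4.5, -1.3]
gripper_width: 0.0089
```

```bash
python3 st.py
```

```text
19.45 [ 0.6248 -0.009   0.0326] [-179.9896   -0.0409  -79.6121] [ 0.0677 -4.4844 -1.2786] [-1.8048 -0.258   0.0252] 0.008920916534005348
rail along,lat 0.0005531978988032061 -0.0004683538638445846
```

>>> {"fn": "servo_tool", "kwargs": {"targets": [{"dx": -0.02,"dy": 0.1,"dz": -0.02,"spin": 0,"grip": 5},{"dx": -0.05,"dy": 0.3,"dz": -0.02,"spin": 0,"grip": 5},{"dx": -0.1,"dy": 0.55,"dz": -0.02,"spin": 0,"grip": 5},{"dx": -0.14,"dy": 0.8,"dz": -0.02,"spin": 0,"grip": 5},{"dx": -0.19,"dy": 1.05,"dz": -0.02,"spin": 0,"grip": 5},{"dx": -0.23,"dy": 1.3,"dz": -0.02,"spin": 0,"grip": 5},{"dx": -0.28,"dy": 1.55,"dz": -0.02,"spin": 0,"grip": 5},{"dx": -0.32,"dy": 1.8,"dz": -0.02,"spin": 0,"grip": 5},{"dx": -0.36,"dy": 2,"dz": -0.02,"spin": 0,"grip": 5},{"dx": -0.36,"dy": 2,"dz": -0.02,"spin": 0,"grip": 5}]}}

```text
time_s: 20.28
tcp_pos: [0.6214, 0.011, 0.0326]
eef_rot: [-180.0, -0.0, -79.6]
contact_force: [0.6, -5.0, -0.7]
gripper_width: 0.0092
```

```bash
python3 st.py;  python3 - <<'E'
from fit import *
np.set_printoptions(precision=4,suppress=True)
# bracket place from first pictures: slot mouth / foot edge picks
a=cv2.imread('pics/top0.png');b=cv2.imread('pics/side0.png')
A=cv2.resize(a[145:200,225:325],None,fx=7,fy=7,interpolation=cv2.INTER_CUBIC)
for o,lab in(((.6247,-.0089),0),):
    y=np.radians(100.2)
    for off in(.02,.04,.06):
        p=np.array([o[0]+.0005+off*np.cos(y),o[1]+.0004+off*np.sin(y),.026]);uv=(px('top',p)+.5-[225,145])*7
        cv2.drawMarker(A,tuple(int(i) for i in uv),(0,255,0),0,8,1)
cv2.imwrite('pics/a6.png',np.clip(A*1.6,0,255).astype(np.uint8))
E
```

```text
20.2833 [0.6214 0.011  0.0326] [-179.9686   -0.0492  -79.6046] [ 0.5723 -5.0235 -0.6548] [-1.9602 -0.2848 -0.0248] 0.009218695843613183
rail along,lat 0.02085844019897419 -0.0006701898906960287
```

View pics/a6.png

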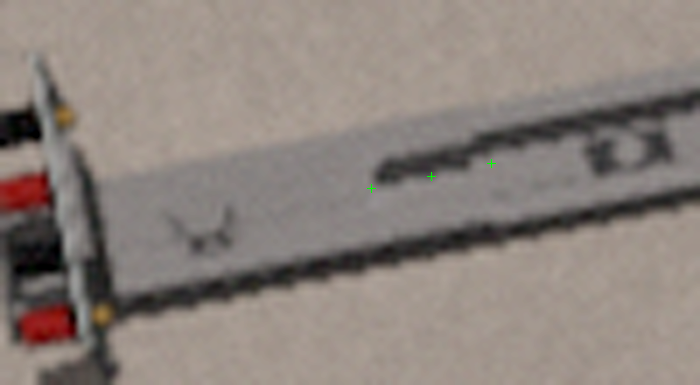

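Top view: slot mouth near the along = 0.02 marker and its closed end about 35 mm on, so home is ≈ 0.050–0.052 along. I go 24 mm, then creep.

>>> {"fn": "servo_tool", "kwargs": {"targets": [{"dx": -0.05,"dy": 0.3,"dz": 0,"spin": 0,"grip": 5},{"dx": -0.1,"dy": 0.55,"dz": 0,"spin": 0,"grip": 5},{"dx": -0.14,"dy": 0.8,"dz": 0,"spin": 0,"grip": 5},{"dx": -0.19,"dy": 1.05,"dz": 0,"spin": 0,"grip": 5},{"dx": -0.23,"dy": 1.3,"dz": 0,"spin": 0,"grip": 5},{"dx": -0.28,"dy": 1.55,"dz": 0,"spin": 0,"grip": 5},{"dx": -0.32,"dy": 1.8,"dz": 0,"spin": 0,"grip": 5},{"dx": -0.36,"dy": 2,"dz": 0,"spin": 0,"grip": 5},{"dx": -0.38,"dy": 2.1,"dz": 0,"spin": 0,"grip": 5},{"dx": -0.38,"dy": 2.1,"dz": 0,"spin": 0,"grip": 5}]}}

```text
time_s: 21.12
tcp_pos: [0.6176, 0.032, 0.0326]
eef_rot: [-180.0, -0.0, -79.6]
contact_force: [1.5, -5.6, -1.6]
gripper_width: 0.0093
```

```bash
python3 st.py
```

```text
21.1167 [0.6176 0.032  0.0326] [-179.9698   -0.048   -79.6098] [ 1.4728 -5.5859 -1.5721] [-2.0808 -0.3624  0.0005] 0.009336099902544241
rail along,lat 0.042123147108046335 -0.0006248453104456625
```

Now creep, 5 mm in small steps.

>>> {"fn": "servo_tool", "kwargs": {"targets": [{"dx": -0.01,"dy": 0.05,"dz": 0,"spin": 0,"grip": 5},{"dx": -0.02,"dy": 0.1,"dz": 0,"spin": 0,"grip": 5},{"dx": -0.03,"dy": 0.15,"dz": 0,"spin": 0,"grip": 5},{"dx": -0.04,"dy": 0.2,"dz": 0,"spin": 0,"grip": 5},{"dx": -0.05,"dy": 0.25,"dz": 0,"spin": 0,"grip": 5},{"dx": -0.05,"dy": 0.3,"dz": 0,"spin": 0,"grip": 5},{"dx": -0.06,"dy": 0.35,"dz": 0,"spin": 0,"grip": 5},{"dx": -0.07,"dy": 0.4,"dz": 0,"spin": 0,"grip": 5},{"dx": -0.07,"dy": 0.4,"dz": 0,"spin": 0,"grip": 5},{"dx": -0.07,"dy": 0.4,"dz": 0,"spin": 0,"grip": 5}]}}

```text
time_s: 21.95
tcp_pos: [0.6168, 0.0358, 0.0326]
eef_rot: [-180.0, -0.1, -79.6]
contact_force: [0.3, -6.8, -0.4]
gripper_width: 0.0092
```

```bash
python3 st.py
```

```text
21.95 [0.6168 0.0358 0.0326] [-179.9756   -0.0505  -79.6179] [ 0.3195 -6.8481 -0.4375] [-2.3626 -0.4155  0.0005] 0.009173999268579138
rail along,lat 0.045993225894971845 -0.0005834878906501303
```

>>> {"fn": "servo_tool", "kwargs": {"targets": [{"dx": 0,"dy": 0.03,"dz": 0,"spin": 0,"grip": 5},{"dx": -0.01,"dy": 0.06,"dz": 0,"spin": 0,"grip": 5},{"dx": -0.01,"dy": 0.09,"dz": 0,"spin": 0,"grip": 5},{"dx": -0.02,"dy": 0.12,"dz": 0,"spin": 0,"grip": 5},{"dx": -0.02,"dy": 0.15,"dz": 0,"spin": 0,"grip": 5},{"dx": -0.03,"dy": 0.18,"dz": 0,"spin": 0,"grip": 5},{"dx": -0.04,"dy": 0.2,"dz": 0,"spin": 0,"grip": 5},{"dx": -0.04,"dy": 0.2,"dz": 0,"spin": 0,"grip": 5},{"dx": -0.04,"dy": 0.2,"dz": 0,"spin": 0,"grip": 5},{"dx": -0.04,"dy": 0.2,"dz": 0,"spin": 0,"grip": 5}]}}

```text
time_s: 22.78
tcp_pos: [0.6165, 0.0377, 0.0326]
eef_rot: [-180.0, -0.1, -79.6]
contact_force: [1.1, -6.0, -1.1]
gripper_width: 0.0091
```

```bash
python3 st.py
```

```text
22.7833 [0.6165 0.0377 0.0326] [-179.9697   -0.0532  -79.6193] [ 1.1294 -6.0367 -1.1178] [-2.429  -0.534  -0.0307] 0.009121981844766095
rail along,lat 0.04796035630029816 -0.0006239062931487836
```

>>> {"fn": "servo_tool", "kwargs": {"targets": [{"dx": 0,"dy": 0.03,"dz": 0,"spin": 0,"grip": 5},{"dx": -0.01,"dy": 0.06,"dz": 0,"spin": 0,"grip": 5},{"dx": -0.01,"dy": 0.09,"dz": 0,"spin": 0,"grip": 5},{"dx": -0.02,"dy": 0.12,"dz": 0,"spin": 0,"grip": 5},{"dx": -0.02,"dy": 0.14,"dz": 0,"spin": 0,"grip": 5},{"dx": -0.03,"dy": 0.16,"dz": 0,"spin": 0,"grip": 5},{"dx": -0.03,"dy": 0.18,"dz": 0,"spin": 0,"grip": 5},{"dx": -0.03,"dy": 0.18,"dz": 0,"spin": 0,"grip": 5},{"dx": -0.03,"dy": 0.18,"dz": 0,"spin": 0,"grip": 5},{"dx": -0.03,"dy": 0.18,"dz": 0,"spin": 0,"grip": 5}]}}

```text
time_s: 23.62
tcp_pos: [0.6162, 0.0395, 0.0326]
eef_rot: [-180.0, -0.1, -79.6]
contact_force: [0.6, -6.3, -0.8]
gripper_width: 0.0093
```

```bash
python3 st.py
```

```text
23.6167 [0.6162 0.0395 0.0326] [-179.9719   -0.053   -79.6187] [ 0.5821 -6.2959 -0.7525] [-2.4384 -0.5139 -0.0152] 0.009300492461885478
rail along,lat 0.049786035004638254 -0.0006192111617881825
```

>>> {"fn": "servo_tool", "kwargs": {"targets": [{"dx": 0,"dy": 0.03,"dz": 0,"spin": 0,"grip": 5},{"dx": -0.01,"dy": 0.06,"dz": 0,"spin": 0,"grip": 5},{"dx": -0.01,"dy": 0.08,"dz": 0,"spin": 0,"grip": 5},{"dx": -0.02,"dy": 0.1,"dz": 0,"spin": 0,"grip": 5},{"dx": -0.02,"dy": 0.12,"dz": 0,"spin": 0,"grip": 5},{"dx": -0.02,"dy": 0.14,"dz": 0,"spin": 0,"grip": 5},{"dx": -0.03,"dy": 0.15,"dz": 0,"spin": 0,"grip": 5},{"dx": -0.03,"dy": 0.15,"dz": 0,"spin": 0,"grip": 5},{"dx": -0.03,"dy": 0.15,"dz": 0,"spin": 0,"grip": 5},{"dx": -0.03,"dy": 0.15,"dz": 0,"spin": 0,"grip": 5}]}}

```text
time_s: 24.45
tcp_pos: [0.6159, 0.041, 0.0326]
eef_rot: [-180.0, -0.1, -79.6]
contact_force: [0.9, -6.8, -1.5]
gripper_width: 0.0094
```

```bash
python3 st.py
```

```text
24.45 [0.6159 0.041  0.0326] [-179.9732   -0.0569  -79.6172] [ 0.9459 -6.772  -1.5279] [-2.4869 -0.5513  0.0358] 0.009373573362403648
rail along,lat 0.05128395660945323 -0.0006074006627190684
```

>>> {"fn": "servo_tool", "kwargs": {"targets": [{"dx": 0,"dy": 0.03,"dz": 0,"spin": 0,"grip": 5},{"dx": -0.01,"dy": 0.06,"dz": 0,"spin": 0,"grip": 5},{"dx": -0.01,"dy": 0.08,"dz": 0,"spin": 0,"grip": 5},{"dx": -0.02,"dy": 0.1,"dz": 0,"spin": 0,"grip": 5},{"dx": -0.02,"dy": 0.12,"dz": 0,"spin": 0,"grip": 5},{"dx": -0.02,"dy": 0.14,"dz": 0,"spin": 0,"grip": 5},{"dx": -0.03,"dy": 0.15,"dz": 0,"spin": 0,"grip": 5},{"dx": -0.03,"dy": 0.15,"dz": 0,"spin": 0,"grip": 5},{"dx": -0.03,"dy": 0.15,"dz": 0,"spin": 0,"grip": 5},{"dx": -0.03,"dy": 0.15,"dz": 0,"spin": 0,"grip": 5}]}}

```text
time_s: 25.28
tcp_pos: [0.6157, 0.0425, 0.0326]
eef_rot: [-180.0, -0.1, -79.6]
contact_force: [2.2, -6.5, -1.8]
gripper_width: 0.0096
```

```bash
python3 st.py
```

```text
25.2833 [0.6157 0.0425 0.0326] [-179.9671   -0.0547  -79.6222] [ 2.2062 -6.4899 -1.8156] [-2.5317 -0.6228 -0.042 ] 0.009556838852271921
rail along,lat 0.052810216883579036 -0.0006236252570857804
```

>>> {"fn": "servo_tool", "kwargs": {"targets": [{"dx": 0,"dy": 0.03,"dz": 0,"spin": 0,"grip": 5},{"dx": -0.01,"dy": 0.06,"dz": 0,"spin": 0,"grip": 5},{"dx": -0.01,"dy": 0.08,"dz": 0,"spin": 0,"grip": 5},{"dx": -0.02,"dy": 0.1,"dz": 0,"spin": 0,"grip": 5},{"dx": -0.02,"dy": 0.12,"dz": 0,"spin": 0,"grip": 5},{"dx": -0.02,"dy": 0.14,"dz": 0,"spin": 0,"grip": 5},{"dx": -0.03,"dy": 0.15,"dz": 0,"spin": 0,"grip": 5},{"dx": -0.03,"dy": 0.15,"dz": 0,"spin": 0,"grip": 5},{"dx": -0.03,"dy": 0.15,"dz": 0,"spin": 0,"grip": 5},{"dx": -0.03,"dy": 0.15,"dz": 0,"spin": 0,"grip": 5}]}}

```text
time_s: 26.12
tcp_pos: [0.6154, 0.0438, 0.0326]
eef_rot: [-180.0, -0.1, -79.6]
contact_force: [1.5, -7.3, -0.8]
gripper_width: 0.0093
```

```bash
python3 st.py
```

```text
26.1167 [0.6154 0.0438 0.0326] [-179.9731   -0.0672  -79.6225] [ 1.4997 -7.293  -0.8478] [-2.9385 -0.765   0.0238] 0.009294198596173198
rail along,lat 0.05412646574588562 -0.0005713013767025613
```

>>> {"fn": "servo_tool", "kwargs": {"targets": [{"dx": 0,"dy": 0.02,"dz": 0,"spin": 0,"grip": 5},{"dx": -0.01,"dy": 0.04,"dz": 0,"spin": 0,"grip": 5},{"dx": -0.01,"dy": 0.06,"dz": 0,"spin": 0,"grip": 5},{"dx": -0.01,"dy": 0.06,"dz": 0,"spin": 0,"grip": 5},{"dx": -0.01,"dy": 0.06,"dz": 0,"spin": 0,"grip": 5},{"dx": -0.01,"dy": 0.06,"dz": 0,"spin": 0,"grip": 5},{"dx": -0.01,"dy": 0.06,"dz": 0,"spin": 0,"grip": 5},{"dx": -0.01,"dy": 0.06,"dz": 0,"spin": 0,"grip": 5},{"dx": -0.01,"dy": 0.06,"dz": 0,"spin": 0,"grip": 5},{"dx": -0.01,"dy": 0.06,"dz": 0,"spin": 0,"grip": 5}]}}

```text
time_s: 26.95
tcp_pos: [0.6153, 0.0439, 0.0325]
eef_rot: [-180.0, -0.1, -79.6]
contact_force: [2.1, -9.5, -1.3]
gripper_width: 0.0091
```

```bash
python3 st.py
```

```text
26.95 [0.6153 0.0439 0.0325] [-179.9839   -0.0916  -79.6258] [ 2.1401 -9.4656 -1.2693] [-3.7094 -1.0608 -0.0137] 0.009120443088588693
rail along,lat 0.0542991344669361 -0.0005130428748943786
```

Contact: commanded 0.6 mm gave only 0.15 mm and the force rose by about 3 N, at along 0.054 (the top fit gave 0.054). Release and rise.

>>> {"fn": "servo_tool", "kwargs": {"targets": [{"dx": 0,"dy": -0.02,"dz": 0,"spin": 0,"grip": 11},{"dx": 0,"dy": -0.03,"dz": 0,"spin": 0,"grip": 12},{"dx": 0,"dy": -0.03,"dz": 0,"spin": 0,"grip": 14},{"dx": 0,"dy": -0.03,"dz": 0,"spin": 0,"grip": 18},{"dx": 0,"dy": -0.03,"dz": 0,"spin": 0,"grip": 24},{"dx": 0,"dy": -0.03,"dz": 0,"spin": 0,"grip": 30},{"dx": 0,"dy": -0.03,"dz": 0,"spin": 0,"grip": 36},{"dx": 0,"dy": -0.03,"dz": 0,"spin": 0,"grip": 40},{"dx": 0,"dy": -0.03,"dz": 0,"spin": 0,"grip": 40},{"dx": 0,"dy": -0.03,"dz": 0,"spin": 0,"grip": 40}]}}

```text
time_s: 27.78
tcp_pos: [0.6148, 0.0451, 0.032]
eef_rot: [180.0, -0.0, -79.6]
contact_force: [0.3, -0.1, 0.1]
gripper_width: 0.0351
```

>>> {"fn": "servo_tool", "kwargs": {"targets": [{"dx": 0,"dy": 0,"dz": 0.5,"spin": 0,"grip": 40},{"dx": 0,"dy": 0,"dz": 1.5,"spin": 0,"grip": 40},{"dx": 0,"dy": 0,"dz": 3,"spin": 0,"grip": 40},{"dx": 0,"dy": 0,"dz": 5,"spin": 0,"grip": 40},{"dx": 0,"dy": 0,"dz": 8,"spin": 0,"grip": 40},{"dx": 0,"dy": 0,"dz": 11,"spin": 0,"grip": 40},{"dx": -3,"dy": -2,"dz": 13,"spin": 0,"grip": 40},{"dx": -6,"dy": -5,"dz": 14,"spin": 0,"grip": 40},{"dx": -9,"dy": -8,"dz": 14,"spin": 0,"grip": 40},{"dx": -12,"dy": -11,"dz": 14,"spin": 0,"grip": 40}]}}

```text
time_s: 28.62
tcp_pos: [0.4964, -0.0633, 0.1739]
eef_rot: [-179.8, 0.0, -79.6]
contact_force: [-0.1, -0.7, 0.1]
gripper_width: 0.0352
```

>>> {"fn": "servo_tool", "kwargs": {"targets": [{"dx": -1,"dy": -4,"dz": 2,"spin": 0,"grip": 40},{"dx": -2,"dy": -8,"dz": 4,"spin": 0,"grip": 40},{"dx": -3,"dy": -12,"dz": 5,"spin": 0,"grip": 40},{"dx": -4,"dy": -16,"dz": 6,"spin": 0,"grip": 40},{"dx": -4,"dy": -20,"dz": 6,"spin": 0,"grip": 40},{"dx": -4,"dy": -24,"dz": 6,"spin": 0,"grip": 40},{"dx": -4,"dy": -26,"dz": 6,"spin": 0,"grip": 40},{"dx": -4,"dy": -26,"dz": 6,"spin": 0,"grip": 40},{"dx": -4,"dy": -26,"dz": 6,"spin": 0,"grip": 40},{"dx": -4,"dy": -26,"dz": 6,"spin": 0,"grip": 40}]}}

```text
time_s: 29.45
tcp_pos: [0.4569, -0.3224, 0.2324]
eef_rot: [-180.0, 0.0, -79.7]
contact_force: [0.5, 1.1, -0.5]
gripper_width: 0.0352
```

```bash
python3 st.py
python3 - <<'E'
from fit import *
a=snap('top');b=snap('side')
for c in('top','side'):
    for d in r.cut_out('nut',c):print(c,d['p'],d['extent'],d['mask'].sum())
t=np.array([.6153-.0007,.0439-.0015,.0085]);t2=np.array([.6153+.0005,.0439+.0004,.0085])
def crop(im,cam,p,Z=9,w=44,h=60):
    u,v=px(cam,p+[0,0,.03]);l,tp=int(u)-w//2,int(v)-h//2
    V=np.clip(cv2.resize(im[tp:tp+h,l:l+w],None,fx=Z,fy=Z,interpolation=cv2.INTER_CUBIC)*1.8,0,255).astype(np.uint8)
    P=NUT[1]+p;uv=(proj(cam,P)+.5-[l,tp])*Z;cv2.polylines(V,[cv2.convexHull(uv.astype(np.float32)).astype(np.int32)],True,(0,255,0),1);return V
cv2.imwrite('pics/a7.png',np.hstack([crop(a,'top',t2),crop(b,'side',t)]))
E
```

```text
29.45 [ 0.4569 -0.3224  0.2324] [-179.9831    0.0017  -79.6762] [ 0.4504  1.1041 -0.4712] [ 0.0966 -0.0575 -0.0035] 0.035166013229578144
rail along,lat -0.27822328709259053 0.22025617140175915
top 0.68 [384.4, 219.9, 402.3, 229.1] 150
top 0.62 [320.6, 259.0, 338.9, 270.6] 149
top 0.38 [275.4, 162.7, 283.8, 172.5] 54
side 0.82 [244.7, 254.5, 255.3, 290.8] 241
side 0.66 [321.2, 280.2, 333.0, 315.4] 279
side 0.45 [220.8, 205.9, 225.9, 227.6] 67
```

View pics/a7.png

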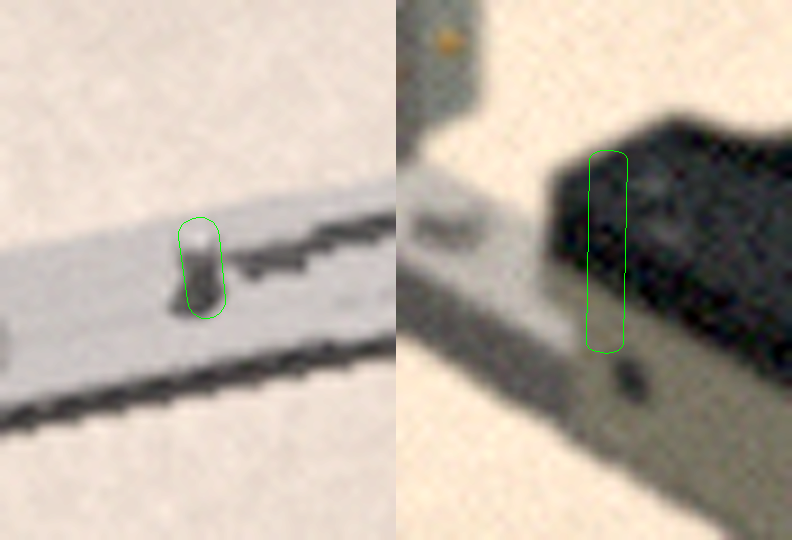

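Top view: the stud stands upright at px ≈(279,168), on the predicted outline, at the slot's closed end. The side view is blocked by the gripper, so I move clear to the left.

>>> {"fn": "servo_tool", "kwargs": {"targets": [{"dx": -1,"dy": 4,"dz": 0,"spin": 0,"grip": 40},{"dx": -2,"dy": 8,"dz": 0,"spin": 0,"grip": 40},{"dx": -2,"dy": 12,"dz": 0,"spin": 0,"grip": 40},{"dx": -2,"dy": 16,"dz": 0,"spin": 0,"grip": 40},{"dx": -2,"dy": 20,"dz": 0,"spin": 0,"grip": 40},{"dx": -2,"dy": 24,"dz": 0,"spin": 0,"grip": 40},{"dx": -2,"dy": 28,"dz": 0,"spin": 0,"grip": 40},{"dx": -2,"dy": 32,"dz": 0,"spin": 0,"grip": 40},{"dx": -2,"dy": 36,"dz": 0,"spin": 0,"grip": 40},{"dx": -2,"dy": 40,"dz": 0,"spin": 0,"grip": 40}]}}

```text
time_s: 30.48
tcp_pos: [0.4364, 0.08, 0.2327]
eef_rot: [-179.9, 0.0, -79.5]
contact_force: [0.6, -0.1, -0.7]
gripper_width: 0.0351
```

>>> {"fn": "servo_tool", "kwargs": {"targets": [{"dx": 0,"dy": 4,"dz": 0,"spin": 0,"grip": 40},{"dx": 0,"dy": 8,"dz": 0,"spin": 0,"grip": 40},{"dx": 0,"dy": 12,"dz": 0,"spin": 0,"grip": 40},{"dx": 0,"dy": 16,"dz": 0,"spin": 0,"grip": 40},{"dx": 0,"dy": 18,"dz": 0,"spin": 0,"grip": 40},{"dx": 0,"dy": 18,"dz": 0,"spin": 0,"grip": 40},{"dx": 0,"dy": 18,"dz": 0,"spin": 0,"grip": 40},{"dx": 0,"dy": 18,"dz": 0,"spin": 0,"grip": 40},{"dx": 0,"dy": 18,"dz": 0,"spin": 0,"grip": 40},{"dx": 0,"dy": 18,"dz": 0,"spin": 0,"grip": 40}]}}

```text
time_s: 31.32
tcp_pos: [0.4371, 0.2567, 0.2323]
eef_rot: [-180.0, 0.0, -79.7]
contact_force: [-0.3, -0.9, 0.0]
gripper_width: 0.0351
```

```bash
python3 st.py
python3 - <<'E'
from fit import *
b=snap('side');p=np.array([.6153-.0007,.0439-.0015,.0085]);u,v=px('side',p+[0,0,.03]);l,tp=int(u)-39,int(v)-30
V=np.clip(cv2.resize(b[tp:tp+60,l:l+78],None,fx=10,fy=10,interpolation=cv2.INTER_CUBIC)*1.8,0,255).astype(np.uint8)
uv=(proj('side',NUT[1]+p)+.5-[l,tp])*10;cv2.polylines(V,[cv2.convexHull(uv.astype(np.float32)).astype(np.int32)],True,(0,255,0),1)
cv2.imwrite('pics/a8.png',V)
E
```

```text
31.3167 [0.4371 0.2567 0.2323] [-179.9806    0.0188  -79.6701] [-0.294 -0.868  0.047] [ 0.0439 -0.0464  0.029 ] 0.03505453082001018
rail along,lat 0.2952468508076439 0.13715639920078843
```

View pics/a8.png

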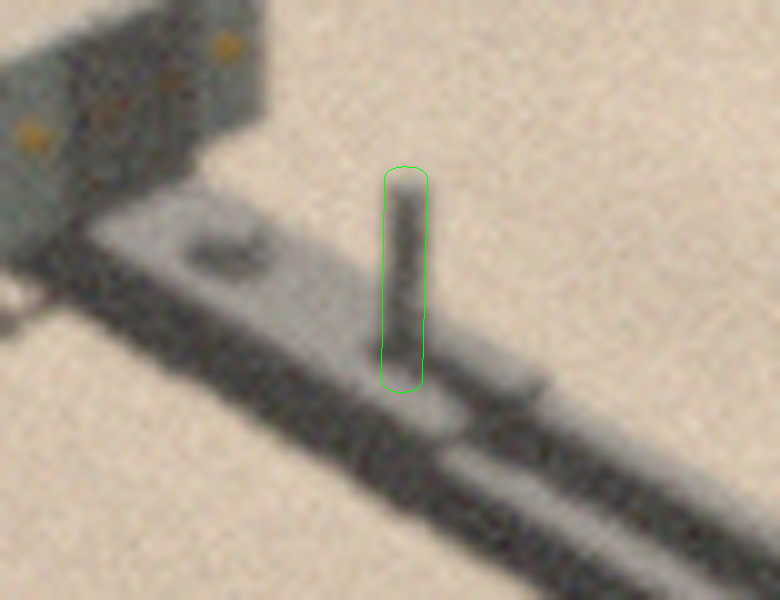

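Side view: the stud stands upright at px ≈(318,222) on the predicted outline, at the closed end of the slot; the gripper is clear. I hand in.

```bash
python3 -c "
from plant import r
print(r.close_job(), r.get_state()['time_s'])"
```

```text
the job is handed in; nothing more can be done
the job is handed in; nothing more can be done
```

The nut is in the channel, turned across it, and slid along until the stud met the closed end of the bracket's slot. I let go and handed the job in at about 31 s of the 67 s; no verdict came back.

**What I did:** I gripped the grey nut by its stud and lowered it lengthwise through the opening, about 60 mm on the open side of the channel's middle. I pressed it to about 4 mm above the channel's underside, turned it 90° clockwise and let it spring up. Then I slid it about 114 mm to the bracket and rose clear.

**Checks that agreed:**
- **Grooves on the lips:** when I pulled up gently at about 8.6–9 mm, the force reversed to about −6.6 N, so the lips were holding the nut.
- **Home in the slot:** a commanded 0.6 mm moved it only 0.15 mm, with about 3 N more force. This was at 54 mm along the channel, where the top camera's fit put the bracket's origin.
- **Final look:** the top and side pictures show the stud upright at the slot's closed end, within about a pixel (2 mm) of where I expected it. The gripper is clear of everything.

**Checks that disagreed or are weak:**
- **Nut in the hand:** my first fit was about 13° and 3–4 mm off because the model lacked the rounded corners. With them added, the nut's place agreed to within about 2 mm and its angle to within 1–4°.
- **Bracket place:** the side camera's fit gave 39 mm along the channel, against 54 mm from the top. The contact settled it.
- **While rising:** a sideways moment of up to 1.5 N m showed, and shifting the tool by less than 1 mm relieved it.
- **Not seen directly:** the block is hidden in the channel, so its height and turn rest on the tool's position and the forces.
- **Bystanders:** I never moved the tool near the loose bolt, spanner or meter, but took no closing measurement of them.

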